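# Reload the thread winder with empty cones

## Task

First take the two full thread cones out of the winder's loading deck and stand them on the cork mat. Then lift the empty cones straight up off the nested stacks, keeping them upright, and seat every one of them in a pocket of the deck with its foot flat on the pocket's floor. Once all are loaded, turn the tension dial to the long mark; leave the other things on the bench alone.

Things in the scene. Friction and masses are not known exactly. Their poses are not given: they have to be found in the camera images.
- cone0: empty white thread cone, hollow, open below: square foot 76 x 76 x 6 mm, tapering body (62 mm across at the foot), on top a solid, nearly cylindrical grip nose 40-42 mm across, from 58 to 88 mm above the foot's underside; 88 mm tall, 0.09 kg. Origin: centre of the foot's underside; z up, x and y along the foot's sides. Starts upright in the nested stacks on the stand; 3 or 4 are present
- cone1: empty white thread cone, hollow, open below: square foot 76 x 76 x 6 mm, tapering body (62 mm across at the foot), on top a solid, nearly cylindrical grip nose 40-42 mm across, from 58 to 88 mm above the foot's underside; 88 mm tall, 0.09 kg. Origin: centre of the foot's underside; z up, x and y along the foot's sides. Starts upright in the nested stacks on the stand; 3 or 4 are present
- cone2: empty white thread cone, hollow, open below: square foot 76 x 76 x 6 mm, tapering body (62 mm across at the foot), on top a solid, nearly cylindrical grip nose 40-42 mm across, from 58 to 88 mm above the foot's underside; 88 mm tall, 0.09 kg. Origin: centre of the foot's underside; z up, x and y along the foot's sides. Starts upright in the nested stacks on the stand; 3 or 4 are present
- cone3: empty white thread cone, hollow, open below: square foot 76 x 76 x 6 mm, tapering body (62 mm across at the foot), on top a solid, nearly cylindrical grip nose 40-42 mm across, from 58 to 88 mm above the foot's underside; 88 mm tall, 0.09 kg. Origin: centre of the foot's underside; z up, x and y along the foot's sides. Starts upright in the nested stacks on the stand; 3 or 4 are present
- wound0: full thread cone: square foot 76 x 76 x 6 mm, fat teal thread barrel 66 mm across up to 56 mm above the underside, then a bare white grip nose 40-42 mm across from 56 to 88 mm; 88 mm tall, about 0.2 kg. Origin: centre of the foot's underside; z up, x and y along the foot's sides. Starts in a pocket of the deck
- wound1: full thread cone: square foot 76 x 76 x 6 mm, fat teal thread barrel 66 mm across up to 56 mm above the underside, then a bare white grip nose 40-42 mm across from 56 to 88 mm; 88 mm tall, about 0.2 kg. Origin: centre of the foot's underside; z up, x and y along the foot's sides. Starts in a pocket of the deck
- pocket0 (a point): centre of the floor of one of the four square pockets of the deck, axes as the deck's; the pocket is 80 x 80 mm, 6 mm deep, its sides along the deck's x and y; neighbouring pockets are 100 mm apart
- pocket1 (a point): centre of the floor of one of the four square pockets of the deck, axes as the deck's; the pocket is 80 x 80 mm, 6 mm deep, its sides along the deck's x and y; neighbouring pockets are 100 mm apart
- pocket2 (a point): centre of the floor of one of the four square pockets of the deck, axes as the deck's; the pocket is 80 x 80 mm, 6 mm deep, its sides along the deck's x and y; neighbouring pockets are 100 mm apart
- pocket3 (a point): centre of the floor of one of the four square pockets of the deck, axes as the deck's; the pocket is 80 x 80 mm, 6 mm deep, its sides along the deck's x and y; neighbouring pockets are 100 mm apart
- deck: fixed loading deck of a bench thread winder, 220 x 340 mm, grey and aluminium, top 26 mm above the bench; origin: centre of its underside, x away from the robot, y along its length. Four pockets on its +y part, dial panel on its -y part; along the far (+x) edge, 110 to 160 mm off the origin, a housing 45 mm high with rollers up to 65 mm
- stand: fixed wooden stand, 220 (x) x 100 x 12 mm base, origin at the centre of the underside. At x = -60 and +60 mm a core 74 mm high carries a nested stack of one or two cones: the lower cone's foot is 20 mm above the bench, the upper's 54 mm. Snug sliding fit that may drag at first: pull straight up about 55 mm to clear the cone or core below
- mat: fixed cork mat, 250 mm (its x) by 170 mm (its y), 3 mm thick; origin at the centre of its underside
- dial (a joint): black dial on the deck's panel, rad: 0 when the white line on its grip bar points along the deck's -x (to the robot), growing clockwise seen from above (at 1.57 the line points to the deck's +y); stops at 0 and 4.71; stays where left (friction 0.05 N m). Short marks every 30 degrees from 0 to 270; the one long, thick mark is at 150 degrees clockwise, 2.62 rad
- dial_grip (a point): on the dial's axis, 63 mm above the bench: where to grip. The grip bar is 57 mm long, 14 mm wide, its top 7 mm above this point, the disc under it 23 mm below; the point turns with the dial: x along the bar, the -x end carries the white line
- spool: bystander: wooden spool of red thread, 68 mm across, 80 mm tall; origin at the centre of its underside
- tin: bystander: glass button jar, 72 mm across, 70 mm tall; origin at the centre of its underside
- tape: bystander: rolled tape measure, 70 mm across, 18 mm high; origin at the centre of its underside
- chalk: bystander: pink chalk block 75 x 50 x 14 mm; origin at the centre of its underside
Mind the look-alikes: they are no part of the job. What is shaped like the cone2 but purple or yellow is not meant.

How it is judged:
On the way, in this order (a step that is already met when the one before it is completed fails the run):
1. both full cones stand on the cork mat, released (x of wound0 in the frame of mat between -0.125 and 0.125 m and y of wound0 in the frame of mat between -0.085 and 0.085 m and height (world z) of each of wound0, wound1 below 0.008 m and angle between each of wound0, wound1's own z axis and vertical below 0.1 rad and linear speed of each of wound0, wound1 below 0.02 m/s and contact force between each of wound0, wound1 and the fingers below 0.2 N and x of wound1 in the frame of mat between -0.125 and 0.125 m and y of wound1 in the frame of mat between -0.085 and 0.085 m), for 0.2 s.
2. every empty cone present is seated in a pocket, released (((horizontal distance between cone0 and pocket0 below 0.006 m and z of cone0 in the frame of pocket0 below 0.003 m) or (horizontal distance between cone0 and pocket1 below 0.006 m and z of cone0 in the frame of pocket1 below 0.003 m) or (horizontal distance between cone0 and pocket2 below 0.006 m and z of cone0 in the frame of pocket2 below 0.003 m) or (horizontal distance between cone0 and pocket3 below 0.006 m and z of cone0 in the frame of pocket3 below 0.003 m)) and angle between each of cone0, cone1, cone2, cone3's own z axis and vertical below 0.05 rad and linear speed of each of cone0, cone1, cone2, cone3 below 0.02 m/s and contact force between each of cone0, cone1, cone2, cone3 and the fingers below 0.2 N and ((horizontal distance between cone1 and pocket0 below 0.006 m and z of cone1 in the frame of pocket0 below 0.003 m) or (horizontal distance between cone1 and pocket1 below 0.006 m and z of cone1 in the frame of pocket1 below 0.003 m) or (horizontal distance between cone1 and pocket2 below 0.006 m and z of cone1 in the frame of pocket2 below 0.003 m) or (horizontal distance between cone1 and pocket3 below 0.006 m and z of cone1 in the frame of pocket3 below 0.003 m)) and ((horizontal distance between cone2 and pocket0 below 0.006 m and z of cone2 in the frame of pocket0 below 0.003 m) or (horizontal distance between cone2 and pocket1 below 0.006 m and z of cone2 in the frame of pocket1 below 0.003 m) or (horizontal distance between cone2 and pocket2 below 0.006 m and z of cone2 in the frame of pocket2 below 0.003 m) or (horizontal distance between cone2 and pocket3 below 0.006 m and z of cone2 in the frame of pocket3 below 0.003 m)) and ((horizontal distance between cone3 and pocket0 below 0.006 m and z of cone3 in the frame of pocket0 below 0.003 m) or (horizontal distance between cone3 and pocket1 below 0.006 m and z of cone3 in the frame of pocket1 below 0.003 m) or (horizontal distance between cone3 and pocket2 below 0.006 m and z of cone3 in the frame of pocket2 below 0.003 m) or (horizontal distance between cone3 and pocket3 below 0.006 m and z of cone3 in the frame of pocket3 below 0.003 m))), for 0.2 s.
3. the dial points to the long mark (value of joint dial between 2.478 and 2.758 rad and velocity of joint dial between -0.1 and 0.1 rad/s), for 0.2 s.
At the end, for the whole second after the job is handed in: Both full cones stand upright with their centres over the cork mat; every empty cone present is in its own pocket, centred within 6 mm, its foot within 3 mm of the pocket's floor, upright within 0.05 rad; the dial stands at 2.62 rad within 0.14 rad; all at rest and released (all of step 1 and all of step 2 and all of step 3); the robot touches nothing.
It fails at once if an empty cone is tipped over (more than 0.6 rad) (angle between any of cone0, cone1, cone2, cone3's own z axis and vertical above 0.6 rad).
It fails at once if a bystander is moved more than 30 mm (distance of any of spool, tin, tape, chalk from where it was at the start of the episode above 0.03 m).
Of cone2, cone3 only 1 to 2 are there at a start; the rules pass over those that are not, and their reading is None.
At some moment in a run one of wound0, wound1 may be knocked a few centimetres aside while the robot is not near it.
It also fails if it takes over 208 s, if anything falls off the work surface, if the arm or the gripper's body presses on something with over 40 N, if the wrist force passes 120 N, or if a joint passes its speed limit or range.

## Robot

A 6-joint arm with a two-finger parallel gripper is mounted at the origin on the work surface. World frame = base frame: x ahead of the robot, y to its left, z up, the work surface at z = 0. Lengths are in m, angles in rad, forces in N, time in s.
With the tool pointing down it reaches from about 0.35 to 0.775 m from the base axis. Payload 7.3 kg.
Tool frame: the origin (TCP) lies on the mounting face of the last link; the fingertips stand 178 mm ahead of it and the grasp point (between the pads) lies 159 mm ahead of it; z points along the fingers, y is the direction in which the jaws open and shut (so a half turn about z gives the same grasp; the last joint's range is limited). The gripper opens to 92 mm and grips with 3 to 60 N. Pads are 19 mm wide; open, the fingers measure 130 mm over their backs; the gripper's body (75 mm by 190 mm) begins 47 mm behind the grasp point.
Start: joints at [1.152, 0.342, 1.524, -0, 1.275, -0.146], TCP at [0.141, 0.506, 0.405] pointing down, gripper open.
Joint ranges: [-2.53, 2.53], [-0.77, 2.02], [0.04, 2.7], [-1, 4.14], [0.28, 2.66], [-3.11, 3.11]. Speed limits (rad/s): [2.57, 2.57, 3.14, 3.14, 3.14, 3.14].

## Interface

Orientations are given as a unit quaternion [x, y, z, w].
In Python, from station import sense, get_image, sign_off gives the robot as it stands.
- The arm moves only by the tool apply_moves, never from a script. Its argument "increments" is a list of rows, each an object with "translation": the shift along the tool's x, y, z as a fraction of full scale, a list of three; "yaw": the turn about the tool's z as a fraction of full scale; "hand": the opening, from -1 (shut) to 1 (fully open). In form: [{"translation": [tx, ty, tz], "yaw": yaw, "hand": hand}, ...]. A call has 1 to 8 rows; each row shifts and turns the commanded pose from where the row before left it, along the tool's axes as they then stand; what a row does not reach is not made up. Full scale, the value 1, is 50 mm for a shift and 0.15 rad for a turn. A row lasts 1/10 s, in which the tool goes at most 50 mm and 8.59 degrees, less where a joint would pass 70% of its speed; a pose out of reach is approached as far as the arm can. A call with a number of a shift or a turn outside -1 to 1 is refused whole. A call with a gripper value outside its range is refused whole. The fingers move at their own pace and stop on an object; "newtons" is the grip in N (left out, the last holds). Time passes only in rows, so rows that do not move let the fingers close. It gives the time, the measured TCP pose, the force and the opening at its end, in the units of the state.
- sense(): the state, without advancing time (a new reading comes with each control period).
- get_image(name): name is "side" or "top" or "wrist"; returns a dict with "color" (384x512x3 uint8, red, green, blue), "vfov" (degrees; the focal length in pixels is half the picture's height over the tangent of half this angle, whatever the lens; pixels are square), "cx", "cy" (the principal point, pixels), "k1" (the pictures are not rectified: a ray, as slopes to the right and down, at radius r is drawn at 1 + k1 r^2 times it, then the intrinsics apply), "extrinsics" (4x4, takes a point from world to camera coordinates). Camera axes: x right, y up, looking along -z (the intrinsics and any distortion apply to the point x, -y, -z); pixel columns grow to the right and rows downward; lengths in m; the calibration is good to about 2 mm. A picture is of the moment at which its call begins. There is no depth.
- sign_off(): hands the job in, once; it reports no verdict.
The state is a dict: "time_s": time; "joint_pos": joint angles; "dq": joint speeds; "tau": joint torques, N m; "ee_pos": TCP position; "ee_rot": TCP orientation; "force": force on the tool from outside, world axes, zero at the start; "wrist_torque": the same for the moment, N m; "width": finger opening in m.
Only numpy, scipy, OpenCV 4.12 (cv2) and the standard library are available. Lean on these libraries where they do the work, as an engineer would, in place of code of your own. Each camera call takes 0.05 s, during which the arm holds its last target. There are 200 camera calls.

## Working session

There is one attempt and no reset: what is moved stays moved. The work goes in short steps, Python scripts to look and compute and a tool call to move; the robot and the scene stay as the last step left them, time stands still between calls to the robot, and variables do not carry over. Pictures are saved under pics/ and viewed, about 12 in all and at most 16, crops included, and the job is handed in when it is done.

Besides the shell and the picture viewer there is one more tool, called after "Emit:" as name(argument=value, ...) on one line, values as JSON. apply_moves: Moves the arm, as the interface text tells. Its arguments: {"type":"object","properties":{"increments":{"type":"array"},"newtons":{"type":"number"}},"required":["increments"]}

```bash
ls; mkdir -p pics; cat > h.py <<'E'
import numpy as np, cv2
from station import sense, get_image, sign_off
def snap(n,f):
    im=get_image(n); cv2.imwrite(f'pics/{f}.png',im['color'][:,:,::-1]); np.save(f'pics/{f}.npy',im,allow_pickle=True); return im
def load(f): return np.load(f'pics/{f}.npy',allow_pickle=True).item()
def K(im):
    h=im['color'].shape[0]; f=h/2/np.tan(np.radians(im['vfov'])/2); return f
def ray(im,u,v):
    f=K(im); xd=np.array([(u-im['cx'])/f,(v-im['cy'])/f]); x=xd.copy()
    for _ in range(50): x=xd/(1+im['k1']*(x@x))
    E=np.array(im['extrinsics']); R,t=E[:3,:3],E[:3,3]
    return -R.T@t, R.T@np.array([x[0],-x[1],-1.])
def onz(im,u,v,z):
    o,d=ray(im,u,v); return o+d*(z-o[2])/d[2]
def proj(im,p):
    E=np.array(im['extrinsics']); c=E[:3,:3]@np.array(p,float)+E[:3,3]
    s=np.array([c[0],-c[1]])/-c[2]; s=s*(1+im['k1']*(s@s)); return s*K(im)+[im['cx'],im['cy']]
E
python3 - <<'E'
from h import *
s=sense(); print(s)
a=snap('top','t0'); b=snap('side','s0')
for i in (a,b): print(i['vfov'],i['cx'],i['cy'],i['k1'],np.round(i['extrinsics'],3).tolist())
E
```

```text
pics
{'time_s': 0.0, 'joint_pos': array([ 1.15201196e+00,  3.42729098e-01,  1.52501745e+00, -3.71310097e-05,
        1.27537461e+00, -1.45990819e-01]), 'dq': array([-0.00073827, -0.00104595,  0.00109495,  0.00090973, -0.00202649,
        0.00080398]), 'tau': array([-6.34456046e-04, -4.31243348e+01, -2.44221210e+01,  7.17738457e-02,
        5.60353138e-02, -1.25229153e-04]), 'ee_pos': array([0.14137156, 0.50547086, 0.40404129]), 'ee_rot': array([ 1.35968838e-01,  9.90712820e-01, -7.38929926e-04, -1.95904547e-04]), 'force': array([-0.49484876,  0.27165767,  1.18020999]), 'wrist_torque': array([-0.04061156, -0.00172626,  0.03491327]), 'width': 0.09201921021685298}
48.248703144856094 253.09329866082643 193.69652183863943 -0.0359743033085259 [[-0.015, -1.0, -0.001, 0.057], [0.995, -0.015, 0.095, -0.529], [-0.095, -0.0, 0.996, -1.163], [0.0, 0.0, 0.0, 1.0]]
49.371920964089426 252.7384156929598 186.93091779428238 -0.05301884461902823 [[0.766, -0.643, -0.005, -0.351], [0.358, 0.42, 0.834, -0.264], [-0.535, -0.64, 0.551, -1.004], [0.0, 0.0, 0.0, 1.0]]
```

View pics/t0.png

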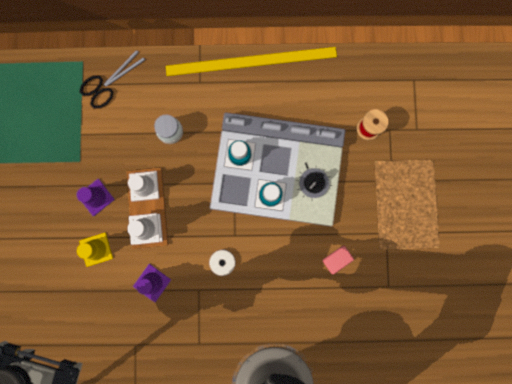

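View pics/s0.png

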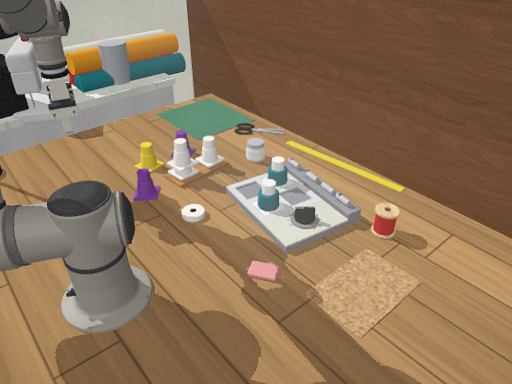

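```bash
python3 - <<'E'
from h import *
a=load('t0');b=load('s0')
A=a['color'][105:245,115:355,::-1];B=b['color'][125:190,130:240,::-1]
A=cv2.resize(A,None,fx=3.3,fy=3.3,interpolation=cv2.INTER_CUBIC)[:,:790]
B=cv2.resize(B,None,fx=2.0,fy=2.0,interpolation=cv2.INTER_CUBIC)
C=np.zeros((600,800,3),np.uint8);C[:A.shape[0],:A.shape[1]]=A;C[465:465+B.shape[0],:B.shape[1]]=B
cv2.imwrite('pics/c0.png',C)
for n,im in(('top',a),('side',b)):
  hsv=cv2.cvtColor(im['color'],cv2.COLOR_RGB2HSV)
  for nm,m in(('white',cv2.inRange(hsv,(0,0,190),(180,50,255))),('teal',cv2.inRange(hsv,(85,120,40),(100,255,255)))):
    k,l,st,c=cv2.connectedComponentsWithStats(m)
    for i in range(1,k):
      if st[i,4]>60 and st[i,1]>60: print(n,nm,st[i],c[i].round(1))
E
```

```text
top white [ 211  132  127   93 3254] [270.3 191.6]
top white [ 279  140   62   37 1222] [310.8 156.6]
top white [232 142  14  15 171] [238.3 148.8]
top white [128 172  30  29 408] [138.9 186.7]
top white [264 185  15  15 183] [270.9 192.1]
top white [128 214  34  30 453] [139.2 230. ]
top white [210 250  25  25 418] [221.5 262.1]
top teal [229 145  22  20 149] [240.3 157.8]
top teal [260 183  22  23 138] [269.3 197. ]
side white [ 31  93  19  11 134] [40.6 97.5]
side white [188 136  27  31 352] [204.8 152.8]
side white [167 138  31  42 503] [178.3 160.4]
side white [247 138  17   7  97] [254.9 140.9]
side white [246 146  12  14  87] [249.9 153.1]
side white [272 156  13  15 133] [276.7 162.3]
side white [ 226  173  104   73 1720] [272.  212.8]
side white [284 173  14  13  63] [290.3 179.1]
side white [274 190  74  37 784] [317.4 208.7]
side white [181 204  24  17 268] [192.4 211.2]
side white [ 62 292  18  30 267] [ 68.6 307.6]
side teal [ 75  70  39  22 587] [93.2 80.3]
```

View pics/c0.png

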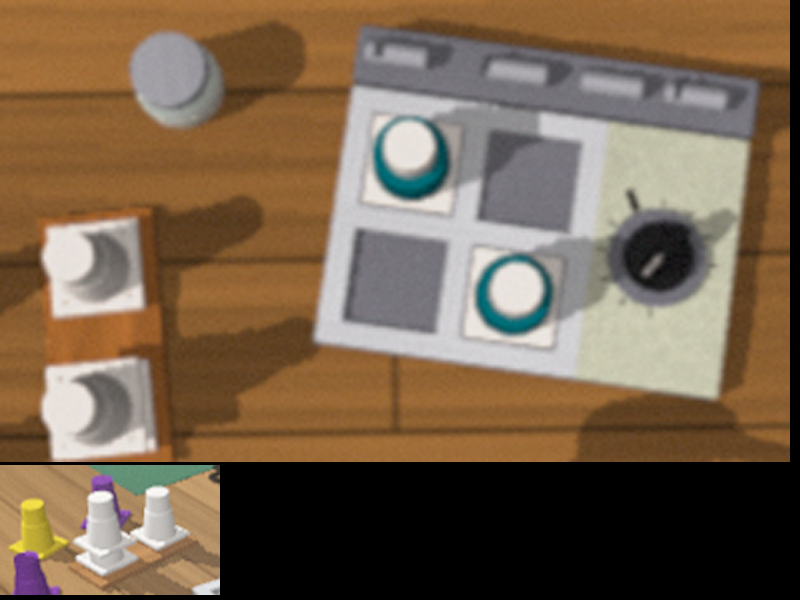

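```bash
cat >> h.py <<'E'
from scipy.spatial.transform import Rotation as Ro
def plan(x,y,z,jaw=None,s=None):
    """target grasp point xyz (world), jaw = world angle of jaw (tool y) axis, mod pi"""
    s=s or sense(); R=Ro.from_quat(s['ee_rot']).as_matrix(); g=s['ee_pos']+R[:,2]*.159
    a=np.arctan2(R[1,1],R[0,1]); 
    out=''
    if jaw is not None:
        d=(jaw-a+np.pi/2)%np.pi-np.pi/2; out=f'yaw units {-d/.15:.3f} (q6 {s["joint_pos"][5]:.2f}) '
        R=Ro.from_rotvec([0,0,d]).as_matrix()@R; 
        g=s['ee_pos']+R[:,2]*.159
    u=R.T@(np.array([x,y,z])-g)/.05
    print('t',round(s['time_s'],2),'grasp',g.round(4),'jaw',round(a,3),out,'units',u.round(3),'rows>=',np.ceil(np.abs(np.linalg.norm(u))),'width',round(s['width'],4),'F',s['force'].round(1))
E
python3 - <<'E'
from h import *
a=load('t0')
c=lambda x,y:(x/3.3+115-.35,y/3.3+105-.35)
def P(n,x,y,z): print(n,onz(a,*c(x,y),z).round(4))
P('wA top',410,148,.108);P('wB top',516,288,.108)
P('pockA',530,181,.026);P('pockB',395,281,.026)
P('near L',315,342,.026);P('near R',720,397,.026)
P('dial',655,257,.07)
P('stk far',70,257,.108);P('stk near',68,407,.142)
for q in [(133,168),(161,166)]:pass
for p in((376,161),(434,160),(438,248),(379,249)): print('mat',onz(a,*p,.003).round(4))
for n,p in dict(spool=(377,118),tin=(168,127),tape=(222,263),chalk=(338,260)).items(): print(n,onz(a,*p,.05).round(3))
w=snap('wrist','w0'); s=sense()
R=Ro.from_quat(s['ee_rot']).as_matrix(); T=np.eye(4);T[:3,:3]=R;T[:3,3]=s['ee_pos']
print(w['vfov'],w['cx'],w['cy'],w['k1'],(np.array(w['extrinsics'])@T).round(4))
plan(.5,.05,.30,None)
E
```

```text
wA top [0.6382 0.084  0.108 ]
wB top [0.5259 0.0025 0.108 ]
pockA [ 0.6248 -0.0145  0.026 ]
pockB [0.5415 0.1006 0.026 ]
near L [0.4912 0.1681 0.026 ]
near R [ 0.4401 -0.1695  0.026 ]
dial [ 0.5532 -0.1122  0.07  ]
stk far [0.5557 0.3521 0.108 ]
stk near [0.4376 0.3431 0.142 ]
mat [ 0.6204 -0.3031  0.003 ]
mat [ 0.621  -0.4704  0.003 ]
mat [ 0.371  -0.4682  0.003 ]
mat [ 0.3713 -0.3012  0.003 ]
spool [ 0.733 -0.298  0.05 ]
tin [0.716 0.281 0.05 ]
tape [0.343 0.135 0.05 ]
chalk [ 0.346 -0.176  0.05 ]
62.79545900086659 255.84297405904852 193.3640114232954 -0.06289868087613913 [[-0.      1.      0.     -0.    ]
 [ 0.9591  0.      0.2831 -0.0781]
 [ 0.2831  0.     -0.9591 -0.0022]
 [ 0.      0.      0.      1.    ]]
t 0.15 grasp [0.1413 0.5053 0.2452] jaw 1.298  units [-9.362 -6.838 -1.09 ] rows>= 12.0 width 0.0921 F [ 0.1  0.3 -0.5]
```

```bash
python3 - <<'E'
from h import *
plan(.56,.04,.24,1.421)
E
```

```text
t 0.15 grasp [0.1413 0.5053 0.2452] jaw 1.298 yaw units -0.820 (q6 -0.15)  units [-9.669 -7.953  0.111] rows>= 13.0 width 0.0921 F [ 0.1  0.3 -0.5]
```

Emit:
apply_moves(increments=[{"translation": [0,0,0],"yaw": -0.82,"hand": 1},{"translation": [-0.645,-0.53,0],"yaw": 0,"hand": 1},{"translation": [-0.645,-0.53,0],"yaw": 0,"hand": 1},{"translation": [-0.645,-0.53,0],"yaw": 0,"hand": 1},{"translation": [-0.645,-0.53,0],"yaw": 0,"hand": 1},{"translation": [-0.645,-0.53,0],"yaw": 0,"hand": 1},{"translation": [-0.645,-0.53,0],"yaw": 0,"hand": 1},{"translation": [-0.645,-0.53,0],"yaw": 0,"hand": 1}], newtons=20)

```text
time_s: 0.95
ee_pos: [0.3377, 0.287, 0.4047]
ee_rot: [0.075, 0.997, 0.0, -0.0]
force: [-0.1, -0.2, 0.1]
width: 0.0921
```

Emit:
apply_moves(increments=[{"translation": [-0.645,-0.53,0],"yaw": 0,"hand": 1},{"translation": [-0.645,-0.53,0],"yaw": 0,"hand": 1},{"translation": [-0.645,-0.53,0],"yaw": 0,"hand": 1},{"translation": [-0.645,-0.53,0],"yaw": 0,"hand": 1},{"translation": [-0.645,-0.53,0],"yaw": 0,"hand": 1},{"translation": [-0.645,-0.53,0],"yaw": 0,"hand": 1},{"translation": [-0.645,-0.53,0],"yaw": 0,"hand": 1},{"translation": [0,0,0],"yaw": 0,"hand": 1}])

```text
time_s: 1.75
ee_pos: [0.535, 0.0679, 0.4039]
ee_rot: [0.077, 0.997, -0.001, 0.0]
force: [-0.9, 0.1, -0.0]
width: 0.0916
```

```bash
python3 - <<'E'
from h import *
plan(.56,.04,.24,1.421)
w=snap('wrist','w1')
cv2.imwrite('pics/w1b.png',cv2.resize(w['color'][:,:,::-1],None,fx=1.56,fy=1.56,interpolation=cv2.INTER_CUBIC))
E
```

```text
t 1.75 grasp [0.5351 0.0677 0.2449] jaw 1.417 yaw units -0.030 (q6 -1.43)  units [-0.576 -0.473  0.1  ] rows>= 1.0 width 0.0916 F [-0.9  0.1 -0. ]
```

View pics/w1b.png

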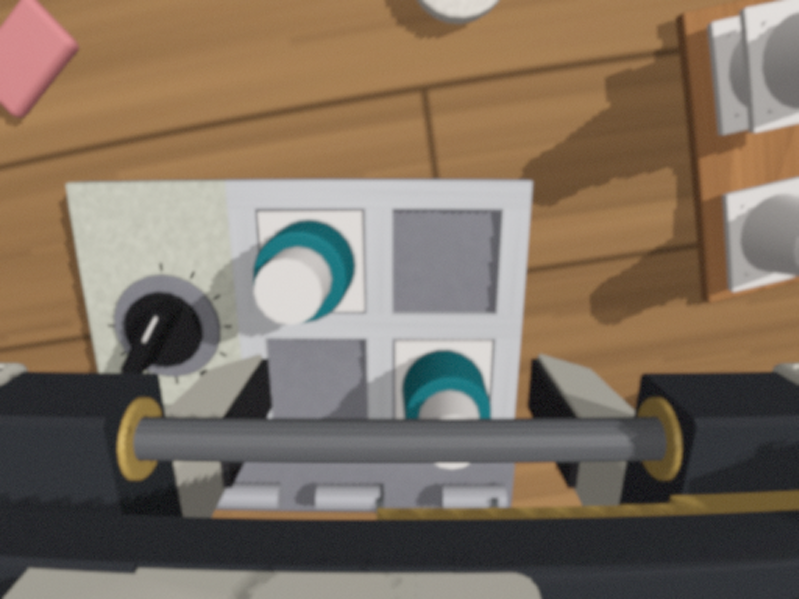

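```bash
python3 - <<'E'
from h import *
w=load('w1')
def P(x,y,z=.026): return onz(w,(x+.5)/1.5625-.5,(y+.5)/1.5625-.5,z)
def show(n,*pts,z=.026):
    q=np.array([P(*p,z)[:2] for p in pts]); print(n,q.round(4).tolist(),'mean',q.mean(0).round(4))
show('pB',(392,209),(501,209),(499,314),(392,312))
show('foot wB',(256,211),(364,209),(366,312),(263,314))
show('wA foot nearedge',(394,340),(494,340))
show('wB nose',(292,286),z=.108)
show('wB nose',(292,286),z=.108)
show('deck',(68,182),(532,181))
show('dial',(163,327),z=.04)
show('pA nearedge',(270,340),(367,340))
E
```

```text
pB [[0.4948, 0.0678], [0.5067, 0.1457], [0.5859, 0.1363], [0.5717, 0.0555]] mean [0.5398 0.1013]
foot wB [[0.4807, -0.0298], [0.4917, 0.0479], [0.5686, 0.0359], [0.5581, -0.0428]] mean [0.5248 0.0028]
wA foot nearedge [[0.5945, 0.0535], [0.6065, 0.1304]] mean [0.6005 0.0919]
wB nose [[0.5216, 0.006]] mean [0.5216 0.006 ]
wB nose [[0.5216, 0.006]] mean [0.5216 0.006 ]
deck [[0.4369, -0.1634], [0.4903, 0.1697]] mean [0.4636 0.0031]
dial [[0.5527, -0.1159]] mean [ 0.5527 -0.1159]
pA nearedge [[0.5797, -0.0423], [0.5912, 0.0327]] mean [ 0.5855 -0.0048]
```

```bash
python3 - <<'E'
from h import *
plan(.5248,.003,.098,1.4184)
E
```

```text
t 1.8 grasp [0.5334 0.0695 0.2448] jaw 1.418 yaw units -0.006 (q6 -1.43)  units [-0.036 -1.341  2.937] rows>= 4.0 width 0.0916 F [-1.  -0.1  0.5]
```

Emit:
apply_moves(increments=[{"translation": [-0.018,-0.67,0],"yaw": 0,"hand": 1},{"translation": [-0.018,-0.671,0],"yaw": 0,"hand": 1},{"translation": [0,0,0.75],"yaw": 0,"hand": 1},{"translation": [0,0,0.75],"yaw": 0,"hand": 1},{"translation": [0,0,0.75],"yaw": 0,"hand": 1},{"translation": [0,0,0.4],"yaw": 0,"hand": 1},{"translation": [0,0,0.287],"yaw": 0,"hand": 1},{"translation": [0,0,0],"yaw": 0,"hand": 1}])

```text
time_s: 2.6
ee_pos: [0.523, 0.0059, 0.256]
ee_rot: [0.074, 0.997, 0.0, -0.002]
force: [-0.4, 0.3, 0.2]
width: 0.0921
```

Emit:
apply_moves(increments=[{"translation": [0,0,0],"yaw": 0,"hand": -1},{"translation": [0,0,0],"yaw": 0,"hand": -1},{"translation": [0,0,0],"yaw": 0,"hand": -1},{"translation": [0,0,0],"yaw": 0,"hand": -1},{"translation": [0,0,0],"yaw": 0,"hand": -1},{"translation": [0,0,0],"yaw": 0,"hand": -1}], newtons=20)

```text
time_s: 3.2
ee_pos: [0.5243, 0.0048, 0.2581]
ee_rot: [0.075, 0.997, 0.0, 0.0]
force: [0.6, 0.2, 0.5]
width: 0.0484
```

```bash
python3 - <<'E'
from h import *
plan(.5248,.003,.098,1.4184)
s=sense();print(s['wrist_torque'])
w=snap('wrist','w2')
E
```

```text
t 3.2 grasp [0.5244 0.0048 0.0991] jaw 1.421 yaw units 0.017 (q6 -1.56)  units [-0.014 -0.034  0.021] rows>= 1.0 width 0.0484 F [0.6 0.2 0.5]
[0.04033565 0.00144175 0.00649417]
```

Emit:
apply_moves(increments=[{"translation": [0,0,0],"yaw": 0,"hand": -1},{"translation": [0,0,0],"yaw": 0,"hand": -1},{"translation": [0,0,0],"yaw": 0,"hand": -1},{"translation": [0,0,0],"yaw": 0,"hand": -1}])

```text
time_s: 3.65
ee_pos: [0.5243, 0.0046, 0.2579]
ee_rot: [0.075, 0.997, -0.0, -0.0]
force: [-1.4, -3.0, 2.8]
width: 0.0403
```

```bash
python3 - <<'E'
from h import *
plan(.5248,.003,.098,1.4184)
s=sense();print(s['wrist_torque'], s['ee_rot'])
E
```

```text
t 3.65 grasp [0.5243 0.0045 0.0989] jaw 1.421 yaw units 0.017 (q6 -1.56)  units [-0.016 -0.029  0.019] rows>= 1.0 width 0.0403 F [-1.4 -3.   2.8]
[-0.55056897  0.22576543 -0.06435364] [ 7.48647628e-02  9.97193685e-01 -1.46695740e-04 -8.92052267e-06]
```

Emit:
apply_moves(increments=[{"translation": [0,0,-0.1],"yaw": 0,"hand": -1},{"translation": [0,0,-0.3],"yaw": 0,"hand": -1},{"translation": [0,0,-0.6],"yaw": 0,"hand": -1},{"translation": [0,0,-0.7],"yaw": 0,"hand": -1},{"translation": [0,0,-0.5],"yaw": 0,"hand": -1},{"translation": [0,0,0],"yaw": 0,"hand": -1}])

```text
time_s: 4.25
ee_pos: [0.5249, 0.0051, 0.3712]
ee_rot: [0.075, 0.997, 0.0, 0.004]
force: [-0.3, 0.1, -2.5]
width: 0.0407
```

```bash
python3 - <<'E'
from h import *
plan(.55,-.385,.205,1.42)
plan(.44,-.385,.205,1.42)
E
```

```text
t 4.25 grasp [0.526  0.0051 0.2122] jaw 1.421 yaw units 0.009 (q6 -1.56)  units [-1.645 -7.641  0.149] rows>= 8.0 width 0.0407 F [-0.3  0.1 -2.5]
t 4.25 grasp [0.526  0.0051 0.2122] jaw 1.421 yaw units 0.009 (q6 -1.56)  units [ 0.53  -7.972  0.134] rows>= 8.0 width 0.0407 F [-0.3  0.1 -2.5]
```

Emit:
apply_moves(increments=[{"translation": [-0.1,-0.4,0],"yaw": 0,"hand": -1},{"translation": [-0.15,-0.7,0],"yaw": 0,"hand": -1},{"translation": [-0.15,-0.7,0],"yaw": 0,"hand": -1},{"translation": [-0.15,-0.7,0],"yaw": 0,"hand": -1},{"translation": [-0.15,-0.7,0],"yaw": 0,"hand": -1},{"translation": [-0.15,-0.7,0],"yaw": 0,"hand": -1},{"translation": [-0.15,-0.7,0],"yaw": 0,"hand": -1},{"translation": [-0.15,-0.7,0],"yaw": 0,"hand": -1}])

```text
time_s: 5.05
ee_pos: [0.5414, -0.2669, 0.3657]
ee_rot: [0.075, 0.997, 0.001, -0.001]
force: [1.5, -0.5, -3.3]
width: 0.0406
```

Emit:
apply_moves(increments=[{"translation": [-0.15,-0.7,0],"yaw": 0,"hand": -1},{"translation": [-0.15,-0.7,0],"yaw": 0,"hand": -1},{"translation": [-0.15,-0.7,0],"yaw": 0,"hand": -1},{"translation": [-0.15,-0.24,0],"yaw": 0,"hand": -1},{"translation": [0,0,0],"yaw": 0,"hand": -1},{"translation": [0,0,0],"yaw": 0,"hand": -1}])

```text
time_s: 5.65
ee_pos: [0.5537, -0.3855, 0.3657]
ee_rot: [0.075, 0.997, 0.001, -0.001]
force: [0.7, 0.4, -2.1]
width: 0.0407
```

```bash
python3 - <<'E'
from h import *
plan(.55,-.385,.083,1.42)
E
```

```text
t 5.65 grasp [ 0.5534 -0.385   0.2067] jaw 1.421 yaw units 0.006 (q6 -2.14)  units [ 0.06  -0.016  2.475] rows>= 3.0 width 0.0407 F [ 0.7  0.4 -2.1]
```

Emit:
apply_moves(increments=[{"translation": [0,0,0.5],"yaw": 0,"hand": -1},{"translation": [0,0,0.6],"yaw": 0,"hand": -1},{"translation": [0,0,0.6],"yaw": 0,"hand": -1},{"translation": [0,0,0.4],"yaw": 0,"hand": -1},{"translation": [0,0,0.25],"yaw": 0,"hand": -1},{"translation": [0,0,0.1],"yaw": 0,"hand": -1},{"translation": [0,0,0],"yaw": 0,"hand": -1},{"translation": [0,0,0],"yaw": 0,"hand": -1}])

```text
time_s: 6.45
ee_pos: [0.5542, -0.3859, 0.2466]
ee_rot: [0.075, 0.997, -0.001, 0.001]
force: [-0.6, 0.2, -1.5]
width: 0.0405
```

```bash
python3 - <<'E'
from h import *
plan(.55,-.385,.0815,1.42)
E
```

```text
t 6.45 grasp [ 0.5544 -0.3861  0.0876] jaw 1.421 yaw units 0.009 (q6 -2.14)  units [0.091 0.009 0.123] rows>= 1.0 width 0.0405 F [-0.6  0.2 -1.5]
```

Emit:
apply_moves(increments=[{"translation": [0,0,0.05],"yaw": 0,"hand": -1},{"translation": [0,0,0.04],"yaw": 0,"hand": -1},{"translation": [0,0,0.0],"yaw": 0,"hand": -1}])

```text
time_s: 6.75
ee_pos: [0.5538, -0.386, 0.241]
ee_rot: [0.075, 0.997, -0.0, 0.0]
force: [-0.1, 0.4, -2.2]
width: 0.0405
```

```bash
python3 - <<'E'
from h import *
plan(.55,-.385,.0815,1.42)
E
```

```text
t 6.75 grasp [ 0.5538 -0.3861  0.082 ] jaw 1.421 yaw units 0.006 (q6 -2.14)  units [0.079 0.01  0.011] rows>= 1.0 width 0.0405 F [-0.1  0.4 -2.2]
```

Emit:
apply_moves(increments=[{"translation": [0,0,0.03],"yaw": 0,"hand": -1},{"translation": [0,0,0],"yaw": 0,"hand": -1},{"translation": [0,0,0],"yaw": 0,"hand": 1},{"translation": [0,0,0],"yaw": 0,"hand": 1},{"translation": [0,0,0],"yaw": 0,"hand": 1},{"translation": [0,0,0],"yaw": 0,"hand": 1},{"translation": [0,0,-0.2],"yaw": 0,"hand": 1},{"translation": [0,0,-0.6],"yaw": 0,"hand": 1}])

```text
time_s: 7.55
ee_pos: [0.5532, -0.3855, 0.277]
ee_rot: [0.075, 0.997, 0.002, -0.003]
force: [-0.9, 0.4, 0.1]
width: 0.0837
```

Emit:
apply_moves(increments=[{"translation": [0,0,-0.7],"yaw": 0,"hand": 1},{"translation": [0,0,-0.7],"yaw": 0,"hand": 1},{"translation": [0,0,-0.5],"yaw": 0,"hand": 1},{"translation": [0,0,0],"yaw": 0,"hand": 1}])

```text
time_s: 7.95
ee_pos: [0.5542, -0.3862, 0.3801]
ee_rot: [0.075, 0.997, -0.003, 0.004]
force: [-0.4, -0.6, 0.4]
width: 0.0917
```

```bash
python3 - <<'E'
from h import *
plan(.638,.086,.20,1.42)
plan(.638,.086,.20,1.42-np.pi/2)
E
```

```text
t 7.95 grasp [ 0.5553 -0.3872  0.2211] jaw 1.421 yaw units 0.008 (q6 -2.14)  units [-0.211  9.606  0.375] rows>= 10.0 width 0.0917 F [-0.4 -0.6  0.4]
t 7.95 grasp [ 0.5551 -0.385   0.2211] jaw 1.421 yaw units -10.464 (q6 -2.14)  units [-9.559 -0.221  0.498] rows>= 10.0 width 0.0917 F [-0.4 -0.6  0.4]
```

Emit:
apply_moves(increments=[{"translation": [0,0.5,0],"yaw": 0,"hand": 1},{"translation": [-0.02,0.83,0],"yaw": 0,"hand": 1},{"translation": [-0.02,0.83,0],"yaw": 0,"hand": 1},{"translation": [-0.02,0.83,0],"yaw": 0,"hand": 1},{"translation": [-0.02,0.83,0],"yaw": 0,"hand": 1},{"translation": [-0.02,0.83,0],"yaw": 0,"hand": 1},{"translation": [-0.02,0.83,0],"yaw": 0,"hand": 1},{"translation": [-0.02,0.83,0],"yaw": 0,"hand": 1}])

```text
time_s: 8.75
ee_pos: [0.6077, -0.0733, 0.3738]
ee_rot: [0.075, 0.997, 0.0, -0.001]
force: [0.7, 0.3, -0.6]
width: 0.0916
```

Emit:
apply_moves(increments=[{"translation": [-0.02,0.83,0],"yaw": 0,"hand": 1},{"translation": [-0.02,0.83,0],"yaw": 0,"hand": 1},{"translation": [-0.02,0.83,0],"yaw": 0,"hand": 1},{"translation": [0,0.8,0],"yaw": 0,"hand": 1},{"translation": [0,0,0],"yaw": 0.9,"hand": 1},{"translation": [0,0,0],"yaw": 0.9,"hand": 1},{"translation": [0,0,0],"yaw": 0.9,"hand": 1},{"translation": [0,0,0],"yaw": 0.9,"hand": 1}])

```text
time_s: 9.55
ee_pos: [0.6351, 0.0874, 0.3735]
ee_rot: [0.341, 0.94, -0.0, -0.001]
force: [-0.2, 0.4, 0.7]
width: 0.0918
```

Emit:
apply_moves(increments=[{"translation": [0,0,0],"yaw": 0.9,"hand": 1},{"translation": [0,0,0],"yaw": 0.9,"hand": 1},{"translation": [0,0,0],"yaw": 0.9,"hand": 1},{"translation": [0,0,0],"yaw": 0.9,"hand": 1},{"translation": [0,0,0],"yaw": 0.9,"hand": 1},{"translation": [0,0,0],"yaw": 0.9,"hand": 1},{"translation": [0,0,0],"yaw": 0.9,"hand": 1},{"translation": [0,0,0],"yaw": 0.58,"hand": 1}])

```text
time_s: 10.35
ee_pos: [0.6351, 0.0872, 0.3736]
ee_rot: [0.76, 0.65, -0.001, -0.0]
force: [-0.1, 0.6, -0.8]
width: 0.0921
```

```bash
python3 - <<'E'
from h import *
plan(.6384,.0872,.098,1.42-np.pi/2)
E
```

```text
t 10.35 grasp [0.6349 0.0872 0.2146] jaw -0.156 yaw units -0.034 (q6 0.17)  units [0.011 0.072 2.331] rows>= 3.0 width 0.0921 F [-0.1  0.6 -0.8]
```

Emit:
apply_moves(increments=[{"translation": [0.011,0.07,0.5],"yaw": -0.034,"hand": 1},{"translation": [0,0,0.6],"yaw": 0,"hand": 1},{"translation": [0,0,0.6],"yaw": 0,"hand": 1},{"translation": [0,0,0.43],"yaw": 0,"hand": 1},{"translation": [0,0,0.2],"yaw": 0,"hand": 1},{"translation": [0,0,0],"yaw": 0,"hand": 0},{"translation": [0,0,0],"yaw": 0,"hand": 0},{"translation": [0,0,0],"yaw": 0,"hand": 0}])

```text
time_s: 11.15
ee_pos: [0.6393, 0.0872, 0.2594]
ee_rot: [0.757, 0.654, 0.001, 0.001]
force: [0.8, -0.2, 0.1]
width: 0.0723
```

```bash
python3 - <<'E'
from h import *
plan(.6384,.0872,.098,1.42-np.pi/2)
E
```

```text
t 11.15 grasp [0.6397 0.0872 0.1004] jaw -0.146 yaw units 0.032 (q6 0.16)  units [-0.004 -0.026  0.048] rows>= 1.0 width 0.0723 F [ 0.8 -0.2  0.1]
```

Emit:
apply_moves(increments=[{"translation": [0,0,0],"yaw": 0,"hand": -1},{"translation": [0,0,0],"yaw": 0,"hand": -1},{"translation": [0,0,0],"yaw": 0,"hand": -1},{"translation": [0,0,0],"yaw": 0,"hand": -1},{"translation": [0,0,0],"yaw": 0,"hand": -1},{"translation": [0,0,0],"yaw": 0,"hand": -1},{"translation": [0,0,0],"yaw": 0,"hand": -1}])

```text
time_s: 11.85
ee_pos: [0.639, 0.0872, 0.2581]
ee_rot: [0.757, 0.654, 0.0, 0.0]
force: [1.2, -0.7, 1.2]
width: 0.0404
```

```bash
python3 - <<'E'
from h import *
plan(.6384,.0872,.098,1.42-np.pi/2)
print(sense()['wrist_torque'])
E
```

```text
t 11.85 grasp [0.639  0.0872 0.0991] jaw -0.146 yaw units 0.032 (q6 0.16)  units [-0.001 -0.013  0.022] rows>= 1.0 width 0.0404 F [ 1.2 -0.7  1.2]
[-0.06473994  0.07342968 -0.01480115]
```

Emit:
apply_moves(increments=[{"translation": [0,0,-0.1],"yaw": 0,"hand": -1},{"translation": [0,0,-0.3],"yaw": 0,"hand": -1},{"translation": [0,0,-0.6],"yaw": 0,"hand": -1},{"translation": [0,0,-0.7],"yaw": 0,"hand": -1},{"translation": [0,0,-0.6],"yaw": 0,"hand": -1},{"translation": [0,0,0],"yaw": 0,"hand": -1},{"translation": [0,0,0],"yaw": 0,"hand": -1}])

```text
time_s: 12.55
ee_pos: [0.6386, 0.0872, 0.3725]
ee_rot: [0.757, 0.654, -0.0, -0.0]
force: [-0.5, 0.2, -3.3]
width: 0.0405
```

```bash
python3 - <<'E'
from h import *
plan(.435,-.385,.213,-.15)
E
```

```text
t 12.55 grasp [0.6385 0.0872 0.2135] jaw -0.146 yaw units 0.028 (q6 0.16)  units [-9.946 -2.614  0.011] rows>= 11.0 width 0.0405 F [-0.5  0.2 -3.3]
```

Emit:
apply_moves(increments=[{"translation": [-0.4,-0.1,0],"yaw": 0,"hand": -1},{"translation": [-0.68,-0.18,0],"yaw": 0,"hand": -1},{"translation": [-0.68,-0.18,0],"yaw": 0,"hand": -1},{"translation": [-0.68,-0.18,0],"yaw": 0,"hand": -1},{"translation": [-0.68,-0.18,0],"yaw": 0,"hand": -1},{"translation": [-0.68,-0.18,0],"yaw": 0,"hand": -1},{"translation": [-0.68,-0.18,0],"yaw": 0,"hand": -1},{"translation": [-0.68,-0.18,0],"yaw": 0,"hand": -1}])

```text
time_s: 13.35
ee_pos: [0.5329, -0.1592, 0.3704]
ee_rot: [0.757, 0.654, -0.001, -0.002]
force: [0.7, -0.9, -2.0]
width: 0.0404
```

Emit:
apply_moves(increments=[{"translation": [-0.68,-0.18,0],"yaw": 0,"hand": -1},{"translation": [-0.68,-0.18,0],"yaw": 0,"hand": -1},{"translation": [-0.68,-0.18,0],"yaw": 0,"hand": -1},{"translation": [-0.68,-0.18,0],"yaw": 0,"hand": -1},{"translation": [-0.68,-0.18,0],"yaw": 0,"hand": -1},{"translation": [-0.68,-0.18,0],"yaw": 0,"hand": -1},{"translation": [-0.68,-0.18,0],"yaw": 0,"hand": -1},{"translation": [0,0,0],"yaw": 0,"hand": -1}])

```text
time_s: 14.15
ee_pos: [0.435, -0.3878, 0.3702]
ee_rot: [0.758, 0.652, -0.001, -0.002]
force: [0.1, 0.8, -1.8]
width: 0.0406
```

```bash
python3 - <<'E'
from h import *
plan(.435,-.385,.0815,-.15)
E
```

```text
t 14.15 grasp [ 0.4345 -0.3875  0.2112] jaw -0.15 yaw units -0.001 (q6 -0.71)  units [0.048 0.012 2.594] rows>= 3.0 width 0.0406 F [ 0.1  0.8 -1.8]
```

Emit:
apply_moves(increments=[{"translation": [0,0,0.5],"yaw": 0,"hand": -1},{"translation": [0,0,0.6],"yaw": 0,"hand": -1},{"translation": [0,0,0.6],"yaw": 0,"hand": -1},{"translation": [0,0,0.5],"yaw": 0,"hand": -1},{"translation": [0,0,0.3],"yaw": 0,"hand": -1},{"translation": [0,0,0.06],"yaw": 0,"hand": -1},{"translation": [0,0,0.03],"yaw": 0,"hand": -1},{"translation": [0,0,0],"yaw": 0,"hand": -1}])

```text
time_s: 14.95
ee_pos: [0.4373, -0.3843, 0.2434]
ee_rot: [0.757, 0.654, 0.0, -0.0]
force: [-0.5, -0.3, -1.1]
width: 0.0404
```

Emit:
apply_moves(increments=[{"translation": [0,0,0],"yaw": 0,"hand": -1}])

```text
time_s: 15.05
ee_pos: [0.4373, -0.3845, 0.244]
ee_rot: [0.757, 0.654, 0.0, 0.001]
force: [0.7, -0.0, -2.3]
width: 0.0403
```

```bash
python3 - <<'E'
from h import *
plan(.435,-.385,.0815,-.15)
E
```

```text
t 15.05 grasp [ 0.4375 -0.3846  0.085 ] jaw -0.146 yaw units 0.028 (q6 -0.71)  units [-0.015 -0.048  0.07 ] rows>= 1.0 width 0.0403 F [ 0.7 -0.  -2.3]
```

Emit:
apply_moves(increments=[{"translation": [0,0,0.05],"yaw": 0,"hand": -1},{"translation": [0,0,0.03],"yaw": 0,"hand": -1},{"translation": [0,0,0],"yaw": 0,"hand": -1},{"translation": [0,0,0],"yaw": 0,"hand": 1},{"translation": [0,0,0],"yaw": 0,"hand": 1},{"translation": [0,0,0],"yaw": 0,"hand": 1},{"translation": [0,0,0],"yaw": 0,"hand": 1},{"translation": [0,0,-0.2],"yaw": 0,"hand": 1}])

```text
time_s: 15.85
ee_pos: [0.4368, -0.3842, 0.2484]
ee_rot: [0.757, 0.654, 0.0, -0.002]
force: [-0.3, 0.3, 0.1]
width: 0.076
```

Emit:
apply_moves(increments=[{"translation": [0,0,-0.6],"yaw": 0,"hand": 1},{"translation": [0,0,-0.7],"yaw": 0,"hand": 1},{"translation": [0,0,-0.7],"yaw": 0,"hand": 1},{"translation": [0,0,-0.7],"yaw": 0,"hand": 1},{"translation": [0,0,-0.7],"yaw": 0,"hand": 1},{"translation": [0,0,0],"yaw": 0,"hand": 1}])

```text
time_s: 16.45
ee_pos: [0.4374, -0.3847, 0.4256]
ee_rot: [0.757, 0.654, 0.0, 0.005]
force: [0.9, -1.3, -0.1]
width: 0.092
```

```bash
python3 - <<'E'
from h import *
a=snap('side','s1')
cv2.imwrite('pics/s1b.png',cv2.resize(a['color'][120:340,130:430,::-1],None,fx=2.6,fy=2.6,interpolation=cv2.INTER_CUBIC))
plan(.44,.25,.25,1.42)
E
```

```text
t 16.5 grasp [ 0.4379 -0.3838  0.2637] jaw -0.146 yaw units -10.438 (q6 -0.71)  units [ 1.865 12.537  0.326] rows>= 13.0 width 0.092 F [-0.2  0.1 -0.3]
```

View pics/s1b.png

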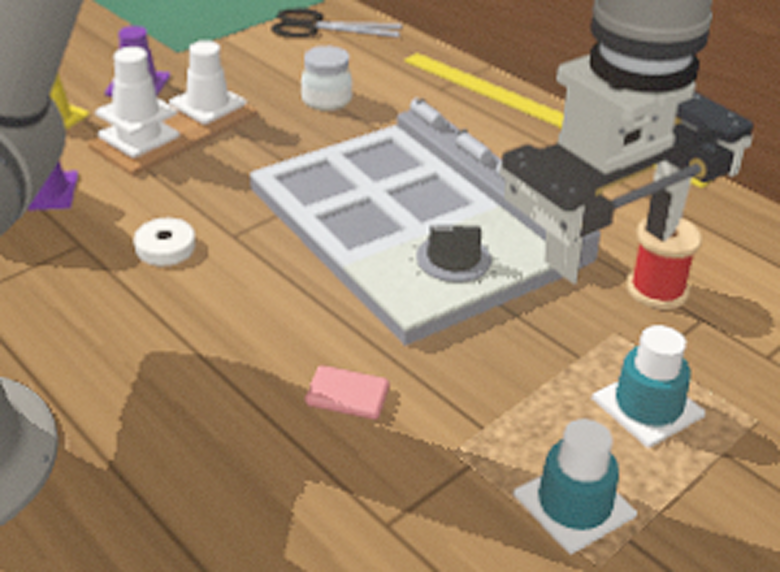

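```bash
python3 - <<'E'
from h import *
plan(.535,.345,.265)
E
```

```text
t 16.5 grasp [ 0.4379 -0.3852  0.2637] jaw -0.146  units [14.731 -0.199 -0.085] rows>= 15.0 width 0.092 F [-0.2  0.1 -0.3]
```

Emit:
apply_moves(increments=[{"translation": [0.5,0,0],"yaw": 0,"hand": 1},{"translation": [0.87,0,0],"yaw": 0,"hand": 1},{"translation": [0.87,0,0],"yaw": 0,"hand": 1},{"translation": [0.87,0,0],"yaw": 0,"hand": 1},{"translation": [0.87,0,0],"yaw": 0,"hand": 1},{"translation": [0.87,0,0],"yaw": 0,"hand": 1},{"translation": [0.87,0,0],"yaw": 0,"hand": 1},{"translation": [0.87,0,0],"yaw": 0,"hand": 1}])

```text
time_s: 17.3
ee_pos: [0.4847, -0.0567, 0.4185]
ee_rot: [0.757, 0.654, -0.0, -0.001]
force: [0.7, 0.2, 0.8]
width: 0.0916
```

Emit:
apply_moves(increments=[{"translation": [0.87,-0.1,0],"yaw": 0,"hand": 1},{"translation": [0.87,-0.1,0],"yaw": 0,"hand": 1},{"translation": [0.87,0,0],"yaw": 0,"hand": 1},{"translation": [0.87,0,0],"yaw": 0,"hand": 1},{"translation": [0.87,0,0],"yaw": 0,"hand": 1},{"translation": [0.87,0,0],"yaw": 0,"hand": 1},{"translation": [0.87,0,0],"yaw": 0,"hand": 1},{"translation": [0.87,0,0],"yaw": 0,"hand": 1}])

```text
time_s: 18.1
ee_pos: [0.5255, 0.289, 0.4182]
ee_rot: [0.757, 0.654, -0.001, -0.0]
force: [1.1, -1.1, 0.7]
width: 0.092
```

Emit:
apply_moves(increments=[{"translation": [0.87,0,0],"yaw": 0,"hand": 1},{"translation": [0.3,0,0],"yaw": 0,"hand": 1},{"translation": [0,0,0],"yaw": -1,"hand": 1},{"translation": [0,0,0],"yaw": -1,"hand": 1},{"translation": [0,0,0],"yaw": -1,"hand": 1},{"translation": [0,0,0],"yaw": -1,"hand": 1},{"translation": [0,0,0],"yaw": -1,"hand": 1},{"translation": [0,0,0],"yaw": -1,"hand": 1}])

```text
time_s: 18.9
ee_pos: [0.5341, 0.345, 0.418]
ee_rot: [0.394, 0.919, -0.001, -0.001]
force: [-0.5, 0.2, 0.1]
width: 0.0923
```

Emit:
apply_moves(increments=[{"translation": [0,0,0],"yaw": -1,"hand": 1},{"translation": [0,0,0],"yaw": -1,"hand": 1},{"translation": [0,0,0],"yaw": -1,"hand": 1},{"translation": [0,0,0],"yaw": -1,"hand": 1},{"translation": [0,0,0],"yaw": -1,"hand": 1},{"translation": [0,0,0],"yaw": -0.95,"hand": 1},{"translation": [0,0,0],"yaw": 0,"hand": 1}])

```text
time_s: 19.6
ee_pos: [0.5341, 0.345, 0.4182]
ee_rot: [-0.038, 0.999, -0.0, -0.001]
force: [-0.5, 0.9, 0.5]
width: 0.0915
```

```bash
python3 - <<'E'
from h import *
plan(.535,.345,.265,1.647)
w=snap('wrist','w3')
cv2.imwrite('pics/w3b.png',cv2.resize(w['color'][:,:,::-1],None,fx=1.5625,fy=1.5625,interpolation=cv2.INTER_CUBIC))
E
```

```text
t 19.6 grasp [0.5338 0.3449 0.2592] jaw 1.648 yaw units 0.005 (q6 -1.19)  units [-0.024  0.001 -0.116] rows>= 1.0 width 0.0915 F [-0.5  0.9  0.5]
```

View pics/w3b.png

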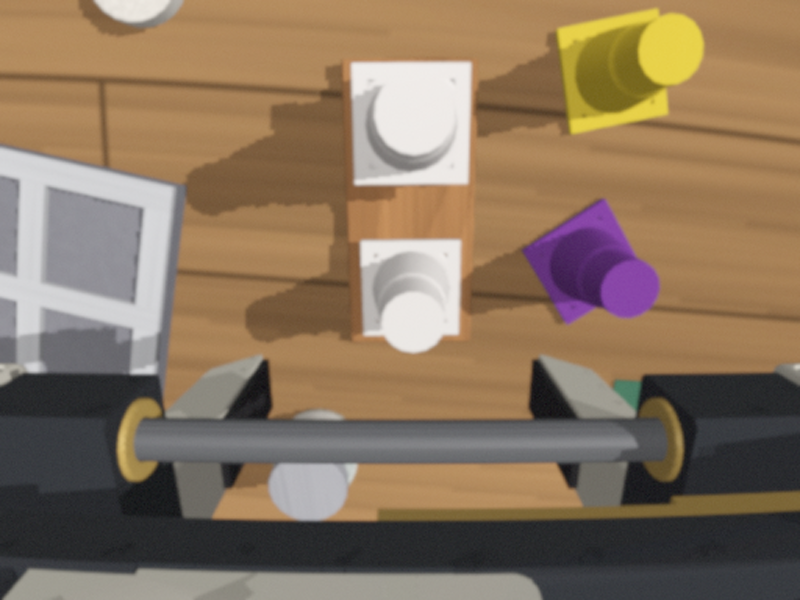

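```bash
python3 - <<'E'
from h import *
w=load('w3')
def P(x,y,z): return onz(w,(x+.5)/1.5625-.5,(y+.5)/1.5625-.5,z)
def show(n,pts,z):
    q=np.array([P(*p,z)[:2] for p in pts]); e=np.roll(q,-1,0)-q
    print(n,'mean',q.mean(0).round(4),'edges',np.linalg.norm(e,axis=1).round(4),'ang',np.degrees(np.arctan2(e[:,1],e[:,0])).round(1))
show('near',[(350,62),(472,61),(468,184),(354,186)],.060)
show('far',[(361,240),(461,239),(459,335),(360,336)],.026)
print(P(414,117,.142)[:2].round(4),P(413,321,.108)[:2].round(4))
g=cv2.cvtColor(w['color'],cv2.COLOR_RGB2HSV); m=cv2.inRange(g,(0,0,150),(180,45,255))
for n,(x0,y0,x1,y1),z in(('near',(215,33,310,125),.06),('far',(225,150,300,228),.026)):
    mm=np.zeros_like(m);mm[y0:y1,x0:x1]=m[y0:y1,x0:x1]
    c=max(cv2.findContours(mm,0,1)[0],key=cv2.contourArea); r=cv2.boxPoints(cv2.minAreaRect(c)); 
    ap=cv2.approxPolyDP(c,5,True)[:,0]; print(n,ap.tolist())
    q=np.array([onz(w,*p,z)[:2] for p in r]);e=np.roll(q,-1,0)-q
    print(q.mean(0).round(4),np.linalg.norm(e,axis=1).round(4),np.degrees(np.arctan2(e[:,1],e[:,0])).round(1))
E
```

```text
near mean [0.4363 0.3442] edges [0.0777 0.0771 0.0768 0.0778] ang [  94.9    4.4  -84.6 -175. ]
far mean [0.5559 0.3542] edges [0.0762 0.0777 0.0798 0.0778] ang [  95.     5.2  -85.  -177.4]
[0.4381 0.3441] [0.555  0.3543]
near [[300, 40], [225, 40], [228, 118], [299, 116]]
[0.4361 0.3443] [0.0756 0.0774 0.08   0.0774] [  94.5    6.3  -85.5 -176.9]
far [[230, 155], [233, 214], [268, 225], [293, 212], [293, 153]]
[0.5629 0.3543] [0.0762 0.0921 0.0815 0.0921] [  94.4    6.4  -85.6 -176.9]
```

```bash
python3 - <<'E'
from h import *
plan(.4364,.3442,.133,1.655)
E
```

```text
t 19.65 grasp [0.5339 0.3449 0.2594] jaw 1.643 yaw units -0.077 (q6 -1.19)  units [1.939 0.151 2.531] rows>= 4.0 width 0.0917 F [-0.4  0.6  0.7]
```

Far stack = one cone, near stack = two cones; purple/yellow at (660,280),(615,65) are look-alikes. Approach the near upper cone.

Emit:
apply_moves(increments=[{"translation": [0.6,0.05,0],"yaw": -0.05,"hand": 1},{"translation": [0.7,0.05,0],"yaw": 0,"hand": 1},{"translation": [0.64,0.05,0],"yaw": 0,"hand": 1},{"translation": [0,0,0.6],"yaw": 0,"hand": 1},{"translation": [0,0,0.6],"yaw": 0,"hand": 1},{"translation": [0,0,0.5],"yaw": 0,"hand": 1},{"translation": [0,0,0],"yaw": 0,"hand": 1},{"translation": [0,0,0],"yaw": 0,"hand": 1}])

```text
time_s: 20.45
ee_pos: [0.4371, 0.3448, 0.3346]
ee_rot: [-0.041, 0.999, -0.0, -0.0]
force: [0.7, -0.1, 0.5]
width: 0.0918
```

```bash
python3 - <<'E'
from h import *
plan(.4364,.3442,.133,1.655)
w=snap('wrist','w4')
cv2.imwrite('pics/w4b.png',cv2.resize(w['color'][:,:,::-1],None,fx=1.5625,fy=1.5625,interpolation=cv2.INTER_CUBIC))
E
```

```text
t 20.45 grasp [0.437  0.3448 0.1756] jaw 1.652 yaw units -0.020 (q6 -1.12)  units [ 0.012 -0.011  0.852] rows>= 1.0 width 0.0918 F [ 0.7 -0.1  0.5]
```

View pics/w4b.png

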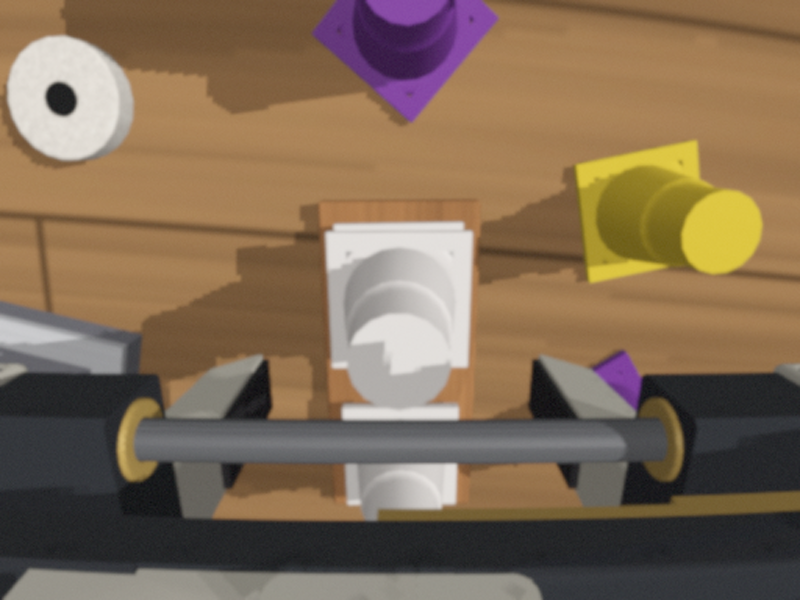

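```bash
python3 - <<'E'
from h import *
w=load('w4')
def P(x,y,z): return onz(w,(x+.5)/1.5625-.5,(y+.5)/1.5625-.5,z)
q=np.array([P(*p,.06)[:2] for p in [(326,232),(474,231),(468,367),(333,367)]]);e=np.roll(q,-1,0)-q
print(q.mean(0).round(4),np.linalg.norm(e,axis=1).round(4),np.degrees(np.arctan2(e[:,1],e[:,0])).round(1))
print(P(400,360,.142).round(4), P(449,360,.142).round(4),P(400,312,.142).round(4),P(400,409,.142).round(4))
E
```

```text
[0.4364 0.3446] [0.0769 0.0766 0.0761 0.0761] [  95.     4.5  -85.4 -174.8]
[0.4353 0.3443 0.142 ] [0.4338 0.3629 0.142 ] [0.4162 0.3428 0.142 ] [0.456 0.346 0.142]
```

Emit:
apply_moves(increments=[{"translation": [0.01,0,0.4],"yaw": 0,"hand": 0.2},{"translation": [0,0,0.35],"yaw": 0,"hand": 0.2},{"translation": [0,0,0.1],"yaw": 0,"hand": 0.2},{"translation": [0,0,0],"yaw": 0,"hand": 0.2},{"translation": [0,0,0],"yaw": 0,"hand": 0.2}], newtons=30)

```text
time_s: 21.0
ee_pos: [0.4369, 0.3449, 0.2932]
ee_rot: [-0.041, 0.999, 0.001, 0.001]
force: [1.0, 0.7, 0.9]
width: 0.0572
```

```bash
python3 - <<'E'
from h import *
plan(.4364,.3442,.133,1.655)
E
```

```text
t 21.0 grasp [0.4372 0.3451 0.1342] jaw 1.654 yaw units -0.008 (q6 -1.12)  units [ 0.018 -0.017  0.025] rows>= 1.0 width 0.0572 F [1.  0.7 0.9]
```

Emit:
apply_moves(increments=[{"translation": [0.015,0,0],"yaw": 0,"hand": -1},{"translation": [0,0,0],"yaw": 0,"hand": -1},{"translation": [0,0,0],"yaw": 0,"hand": -1},{"translation": [0,0,0],"yaw": 0,"hand": -1},{"translation": [0,0,0],"yaw": 0,"hand": -1},{"translation": [0,0,0],"yaw": 0,"hand": -1}])

```text
time_s: 21.6
ee_pos: [0.4359, 0.3447, 0.2925]
ee_rot: [-0.042, 0.999, 0.0, 0.001]
force: [-0.3, -1.6, 5.9]
width: 0.0406
```

Emit:
apply_moves(increments=[{"translation": [0,0,-0.05],"yaw": 0,"hand": -1},{"translation": [0,0,-0.1],"yaw": 0,"hand": -1},{"translation": [0,0,-0.15],"yaw": 0,"hand": -1},{"translation": [0,0,-0.2],"yaw": 0,"hand": -1},{"translation": [0,0,-0.2],"yaw": 0,"hand": -1},{"translation": [0,0,-0.2],"yaw": 0,"hand": -1},{"translation": [0,0,-0.2],"yaw": 0,"hand": -1},{"translation": [0,0,-0.2],"yaw": 0,"hand": -1}])

```text
time_s: 22.4
ee_pos: [0.4357, 0.3446, 0.3579]
ee_rot: [-0.042, 0.999, 0.0, 0.0]
force: [-0.6, -0.8, -1.2]
width: 0.0407
```

Emit:
apply_moves(increments=[{"translation": [0,0,-0.25],"yaw": 0,"hand": -1},{"translation": [0,0,-0.25],"yaw": 0,"hand": -1},{"translation": [0,0,-0.25],"yaw": 0,"hand": -1},{"translation": [0,0,-0.25],"yaw": 0,"hand": -1},{"translation": [0,0,-0.2],"yaw": 0,"hand": -1},{"translation": [0,0,0],"yaw": 0,"hand": -1}])

```text
time_s: 23.0
ee_pos: [0.4359, 0.3448, 0.4187]
ee_rot: [-0.042, 0.999, 0.001, 0.001]
force: [-0.2, -0.2, -1.8]
width: 0.0402
```

```bash
python3 - <<'E'
from h import *
plan(.5398,.1022,.25,1.655-.234)
w=snap('wrist','w5')
a=snap('side','s5')
C=np.hstack([cv2.resize(w['color'][100:384,100:412,::-1],(500,455)),cv2.resize(a['color'][60:222,120:240,::-1],(300,405))[:405].copy() if 0 else cv2.resize(a['color'][60:242,120:240,::-1],(300,455))])
cv2.imwrite('pics/w5b.png',C)
E
```

```text
t 23.0 grasp [0.4364 0.3449 0.2597] jaw 1.654 yaw units 1.554 (q6 -1.12)  units [-2.769 -4.492  0.196] rows>= 6.0 width 0.0402 F [-0.2 -0.2 -1.8]
```

View pics/w5b.png

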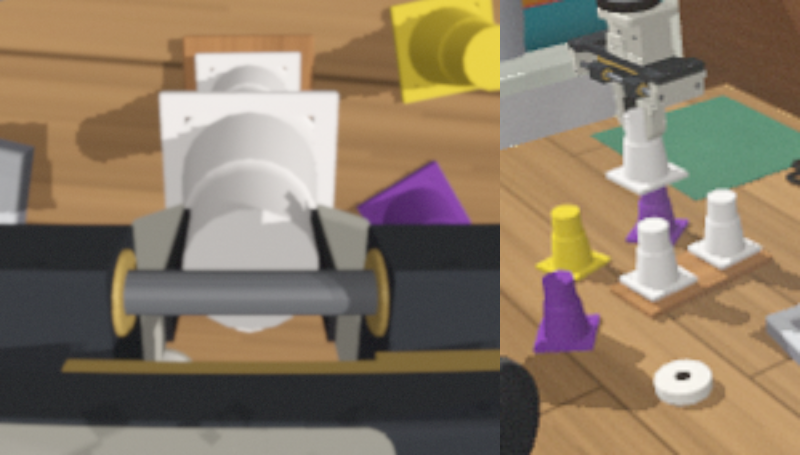

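Emit:
apply_moves(increments=[{"translation": [0,0,0],"yaw": 0.777,"hand": -1},{"translation": [0,0,0],"yaw": 0.777,"hand": -1},{"translation": [-0.3,-0.45,0],"yaw": 0,"hand": -1},{"translation": [-0.4,-0.65,0],"yaw": 0,"hand": -1},{"translation": [-0.4,-0.65,0],"yaw": 0,"hand": -1},{"translation": [-0.4,-0.65,0],"yaw": 0,"hand": -1},{"translation": [-0.4,-0.65,0],"yaw": 0,"hand": -1},{"translation": [-0.4,-0.65,0],"yaw": 0,"hand": -1}])

```text
time_s: 23.9
ee_pos: [0.5221, 0.1431, 0.416]
ee_rot: [0.075, 0.997, -0.0, -0.001]
force: [0.1, -0.3, -2.2]
width: 0.0405
```

Emit:
apply_moves(increments=[{"translation": [-0.4,-0.65,0.4],"yaw": 0,"hand": -1},{"translation": [-0.07,-0.14,0.6],"yaw": 0,"hand": -1},{"translation": [0,0,0.6],"yaw": 0,"hand": -1},{"translation": [0,0,0.6],"yaw": 0,"hand": -1},{"translation": [0,0,0.4],"yaw": 0,"hand": -1},{"translation": [0,0,0],"yaw": 0,"hand": -1},{"translation": [0,0,0],"yaw": 0,"hand": -1},{"translation": [0,0,0],"yaw": 0,"hand": -1}])

```text
time_s: 24.7
ee_pos: [0.5396, 0.1021, 0.2881]
ee_rot: [0.075, 0.997, 0.0, 0.001]
force: [0.1, 0.3, -1.5]
width: 0.0404
```

```bash
python3 - <<'E'
from h import *
plan(.5402,.1025,.0995,1.4205)
E
```

```text
t 24.7 grasp [0.5399 0.1021 0.1291] jaw 1.421 yaw units 0.004 (q6 -1.37)  units [-0.003  0.008  0.591] rows>= 1.0 width 0.0404 F [ 0.1  0.3 -1.5]
```

Emit:
apply_moves(increments=[{"translation": [0,0,0.2],"yaw": 0,"hand": -1},{"translation": [0,0,0.15],"yaw": 0,"hand": -1},{"translation": [0,0,0.06],"yaw": 0,"hand": -1},{"translation": [0,0,0.06],"yaw": 0,"hand": -1},{"translation": [0,0,0.06],"yaw": 0,"hand": -1},{"translation": [0,0,0.0],"yaw": 0,"hand": -1}])

```text
time_s: 25.3
ee_pos: [0.5406, 0.1015, 0.2622]
ee_rot: [0.075, 0.997, -0.0, 0.003]
force: [1.7, -3.7, 9.1]
width: 0.0402
```

```bash
python3 - <<'E'
from h import *
plan(.5402,.1025,.0995,1.4205)
E
```

```text
t 25.3 grasp [0.5416 0.1014 0.1032] jaw 1.421 yaw units 0.004 (q6 -1.37)  units [0.032 0.017 0.074] rows>= 1.0 width 0.0402 F [ 1.7 -3.7  9.1]
```

Emit:
apply_moves(increments=[{"translation": [-0.01,-0.02,-0.02],"yaw": 0,"hand": -1},{"translation": [0,0,0],"yaw": 0,"hand": -1},{"translation": [0,0,0.03],"yaw": 0,"hand": -1},{"translation": [0,0,0.03],"yaw": 0,"hand": -1},{"translation": [0,0,0.0],"yaw": 0,"hand": -1}])

```text
time_s: 25.8
ee_pos: [0.5415, 0.1006, 0.2609]
ee_rot: [0.075, 0.997, 0.0, 0.004]
force: [5.5, -2.3, 12.5]
width: 0.0406
```

```bash
python3 - <<'E'
from h import *
plan(.5402,.1025,.0995,1.4205)
print(sense()['wrist_torque'])
E
```

```text
t 25.8 grasp [0.5429 0.1006 0.1019] jaw 1.421 yaw units 0.004 (q6 -1.38)  units [0.06  0.03  0.048] rows>= 1.0 width 0.0406 F [ 5.5 -2.3 12.5]
[-0.28884605 -0.5954367  -0.00556584]
```

Emit:
apply_moves(increments=[{"translation": [-0.03,-0.01,-0.05],"yaw": 0,"hand": -1},{"translation": [0,0,0],"yaw": 0,"hand": -1},{"translation": [0,0,0.03],"yaw": 0,"hand": -1},{"translation": [0,0,0.03],"yaw": 0,"hand": -1},{"translation": [0,0,0.0],"yaw": 0,"hand": -1}])

```text
time_s: 26.3
ee_pos: [0.5417, 0.1001, 0.2605]
ee_rot: [0.075, 0.997, 0.0, 0.002]
force: [-1.6, -2.3, 22.1]
width: 0.0403
```

```bash
python3 - <<'E'
from h import *
plan(.5402,.1025,.0995,1.4205)
print(sense()['wrist_torque'])
E
```

```text
t 26.3 grasp [0.5424 0.1    0.1015] jaw 1.421 yaw units 0.005 (q6 -1.38)  units [0.051 0.042 0.04 ] rows>= 1.0 width 0.0403 F [-1.6 -2.3 22.1]
[-0.28172537  0.44299744  0.01215642]
```

Emit:
apply_moves(increments=[{"translation": [0,0,-0.04],"yaw": 0,"hand": -1},{"translation": [0,0,0],"yaw": 0,"hand": -1}])

```text
time_s: 26.5
ee_pos: [0.5415, 0.1001, 0.2608]
ee_rot: [0.075, 0.997, 0.0, 0.002]
force: [3.1, -0.1, 7.1]
width: 0.0403
```

```bash
python3 - <<'E'
from h import *
plan(.5402,.1025,.0995,1.4205)
print(sense()['wrist_torque'])
a=snap('side','s6')
w=snap('wrist','w6')
C=np.hstack([cv2.resize(w['color'][100:384,100:412,::-1],(500,455)),cv2.resize(a['color'][130:230,220:290,::-1],(300,429))[:429].copy() if 0 else cv2.resize(a['color'][140:246,225:295,::-1],(300,455),interpolation=cv2.INTER_CUBIC)])
cv2.imwrite('pics/w6b.png',C)
E
```

```text
t 26.5 grasp [0.542  0.1001 0.1018] jaw 1.421 yaw units 0.005 (q6 -1.38)  units [0.043 0.042 0.046] rows>= 1.0 width 0.0403 F [ 3.1 -0.1  7.1]
[-0.16756069 -0.39817215 -0.03666402]
```

View pics/w6b.png

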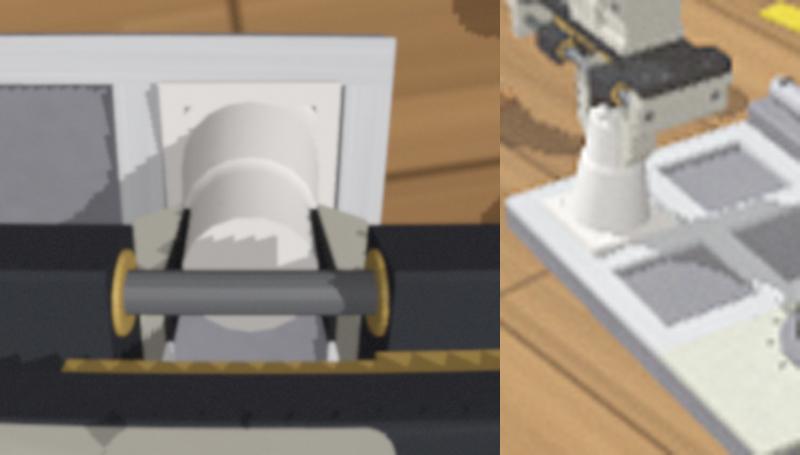

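Emit:
apply_moves(increments=[{"translation": [-0.035,0.01,-0.03],"yaw": 0,"hand": -1},{"translation": [0,0,0],"yaw": 0,"hand": -1},{"translation": [0,0,0],"yaw": 0,"hand": -1}])

```text
time_s: 26.9
ee_pos: [0.5425, 0.1005, 0.2609]
ee_rot: [0.075, 0.997, -0.0, -0.001]
force: [-0.3, -0.2, 2.1]
width: 0.0404
```

Emit:
apply_moves(increments=[{"translation": [0,0,0.03],"yaw": 0,"hand": -1},{"translation": [0,0,0.03],"yaw": 0,"hand": -1},{"translation": [0,0,0],"yaw": 0,"hand": -1},{"translation": [0,0,0],"yaw": 0,"hand": -1}])

```text
time_s: 27.3
ee_pos: [0.5425, 0.1004, 0.2605]
ee_rot: [0.075, 0.997, -0.0, 0.001]
force: [-5.0, -1.4, 20.2]
width: 0.0407
```

```bash
python3 - <<'E'
from h import *
plan(.5402,.1025,.0995,1.4205)
print(sense()['wrist_torque'])
E
```

```text
t 27.3 grasp [0.5427 0.1004 0.1015] jaw 1.421 yaw units 0.005 (q6 -1.38)  units [0.056 0.033 0.041] rows>= 1.0 width 0.0407 F [-5.  -1.4 20.2]
[-0.18135537  1.09397924  0.05049037]
```

Emit:
apply_moves(increments=[{"translation": [0,0,-0.04],"yaw": 0,"hand": -1},{"translation": [0,0,0],"yaw": 0,"hand": 1},{"translation": [0,0,0],"yaw": 0,"hand": 1},{"translation": [0,0,0],"yaw": 0,"hand": 1},{"translation": [0,0,0],"yaw": 0,"hand": 1},{"translation": [0,0,-0.3],"yaw": 0,"hand": 1},{"translation": [0,0,-0.7],"yaw": 0,"hand": 1},{"translation": [0,0,-0.7],"yaw": 0,"hand": 1}])

```text
time_s: 28.1
ee_pos: [0.5426, 0.1004, 0.3455]
ee_rot: [0.075, 0.997, -0.0, -0.001]
force: [0.2, 0.7, 0.9]
width: 0.0899
```

Emit:
apply_moves(increments=[{"translation": [-0.5,0,-0.7],"yaw": 0,"hand": 1},{"translation": [-0.7,0,-0.5],"yaw": 0,"hand": 1},{"translation": [0,0,0],"yaw": 0,"hand": 1},{"translation": [0,0,0],"yaw": 0,"hand": 1}])

```text
time_s: 28.5
ee_pos: [0.6021, 0.0914, 0.4047]
ee_rot: [0.075, 0.997, 0.0, -0.0]
force: [-0.5, -0.2, -0.2]
width: 0.0915
```

```bash
python3 - <<'E'
from h import *
plan(.4364,.3442,.133,1.655)
w=snap('wrist','w7')
cv2.imwrite('pics/w7b.png',cv2.resize(w['color'][0:250,130:400,::-1],None,fx=2.4,fy=2.4,interpolation=cv2.INTER_CUBIC))
E
```

```text
t 28.5 grasp [0.6019 0.0913 0.2457] jaw 1.421 yaw units -1.563 (q6 -1.40)  units [2.871 5.317 2.257] rows>= 7.0 width 0.0915 F [-0.5 -0.2 -0.2]
```

View pics/w7b.png

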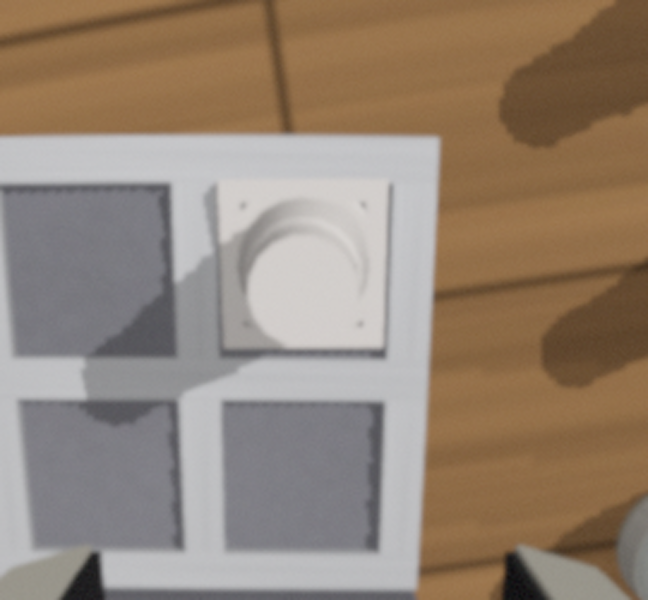

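```bash
python3 - <<'E'
from h import *
w=load('w7')
U=np.array([.9888,-.1494]);V=np.array([.1494,.9888])
def P(x,y,z=.026):
    p=onz(w,(x+.5)/2.4-.5+130,(y+.5)/2.4-.5,z)[:2]; return (p@U,p@V)
def sh(n,pts,z=.026): print(n,[tuple(np.round(np.array(P(*p,z))*1000,1)) for p in pts])
sh('foot',[(219,180),(391,180),(384,349),(222,349)])
sh('gap far edge',[(222,356),(385,356)])
sh('pk wB',[(4,185),(171,185),(177,356),(12,356)])
sh('pk pA',[(18,402),(178,402),(184,550),(32,549)])
sh('pk wA',[(222,403),(383,403),(379,550),(225,550)])
sh('deck corner',[(440,136)])
sh('nose',[(302,289)],.108)
g=cv2.cvtColor(w['color'],cv2.COLOR_RGB2GRAY)
print('row y=130/2.4..', g[108,130+80:130+180])  # through cone foot middle-lower
print('col', g[60:160,130+118])
E
```

```text
foot [(np.float64(478.2), np.float64(142.7)), (np.float64(478.2), np.float64(220.1)), (np.float64(554.5), np.float64(218.9)), (np.float64(554.4), np.float64(142.0))]
gap far edge [(np.float64(557.8), np.float64(141.9)), (np.float64(557.8), np.float64(219.5))]
pk wB [(np.float64(479.2), np.float64(44.5)), (np.float64(480.2), np.float64(120.9)), (np.float64(557.7), np.float64(120.4)), (np.float64(557.3), np.float64(40.7))]
pk pA [(np.float64(579.8), np.float64(41.3)), (np.float64(580.0), np.float64(119.9)), (np.float64(657.4), np.float64(119.3)), (np.float64(657.1), np.float64(40.3))]
pk wA [(np.float64(580.6), np.float64(141.2)), (np.float64(580.6), np.float64(219.2)), (np.float64(657.4), np.float64(219.4)), (np.float64(657.4), np.float64(140.4))]
deck corner [(np.float64(459.3), np.float64(241.4))]
nose [(np.float64(521.9), np.float64(180.0))]
row y=130/2.4.. [194 192 186 176 161 156 152 150 149 145 135 135 148 157 159 160 160 158
 151 141 130 130 136 141 141 149 171 193 203 206 206 207 207 206 207 207
 208 207 206 207 207 205 207 207 207 207 207 207 206 207 207 207 205 206
 207 206 207 206 208 207 206 207 207 207 205 200 198 201 205 204 199 192
 189 193 202 205 207 206 206 202 184 158 160 182 193 197 197 197 196 196
 195 193 193 193 193 195 196 195 195 190]
col [198 198 197 196 194 194 196 196 196 197 196 195 197 197 202 206 207 207
 207 207 208 207 203 193 180 172 171 172 172 173 176 181 186 185 178 171
 165 166 176 190 202 206 207 206 207 207 207 207 206 207 207 207 207 207
 207 207 206 207 207 207 206 207 207 207 207 207 206 207 206 207 206 207
 207 206 207 205 206 206 206 206 205 205 198 187 171 139 112 116 138 163
 183 190 191 192 192 190 189 188 189 191]
```

```bash
python3 - <<'E'
from h import *
plan(.5402,.1009,.102,1.4208-np.pi/2)
E
```

```text
t 28.55 grasp [0.6014 0.091  0.2449] jaw 1.421 yaw units -10.471 (q6 -1.40)  units [-0.021  1.241  2.857] rows>= 4.0 width 0.0918 F [-0.9 -0.5 -0.1]
```

Emit:
apply_moves(increments=[{"translation": [0,0,0],"yaw": 0.9,"hand": 1},{"translation": [0,0,0],"yaw": 0.9,"hand": 1},{"translation": [0,0,0],"yaw": 0.9,"hand": 1},{"translation": [0,0,0],"yaw": 0.9,"hand": 1},{"translation": [0,0,0],"yaw": 0.9,"hand": 1},{"translation": [0,0,0],"yaw": 0.9,"hand": 1},{"translation": [0,0,0],"yaw": 0.9,"hand": 1},{"translation": [0,0,0],"yaw": 0.9,"hand": 1}])

```text
time_s: 29.35
ee_pos: [0.6009, 0.0918, 0.4036]
ee_rot: [0.579, 0.815, -0.001, -0.002]
force: [0.1, -0.1, 0.3]
width: 0.0917
```

Emit:
apply_moves(increments=[{"translation": [0,0,0],"yaw": 0.9,"hand": 1},{"translation": [0,0,0],"yaw": 0.9,"hand": 1},{"translation": [0,0,0],"yaw": 0.9,"hand": 1},{"translation": [0,0,0],"yaw": 0.57,"hand": 1},{"translation": [0.01,-0.62,0],"yaw": 0,"hand": 1},{"translation": [0.01,-0.62,0],"yaw": 0,"hand": 1},{"translation": [0,0,0],"yaw": 0,"hand": 1},{"translation": [0,0,0.5],"yaw": 0,"hand": 1}])

```text
time_s: 30.15
ee_pos: [0.5404, 0.1022, 0.3824]
ee_rot: [0.758, 0.653, 0.002, 0.002]
force: [0.9, -0.7, -0.6]
width: 0.0916
```

```bash
python3 - <<'E'
from h import *
plan(.5402,.1009,.102,1.4208-np.pi/2)
E
```

```text
t 30.15 grasp [0.5412 0.1022 0.2234] jaw -0.149 yaw units 0.009 (q6 0.20)  units [-0.032 -0.029  2.427] rows>= 3.0 width 0.0916 F [ 0.9 -0.7 -0.6]
```

Emit:
apply_moves(increments=[{"translation": [-0.03,-0.01,0.6],"yaw": 0,"hand": 1},{"translation": [0,0,0.7],"yaw": 0,"hand": 1},{"translation": [0,0,0.6],"yaw": 0,"hand": 0.3},{"translation": [0,0,0.42],"yaw": 0,"hand": 0.3},{"translation": [0,0,0],"yaw": 0,"hand": 0.3},{"translation": [0,0,0],"yaw": 0,"hand": 0.3},{"translation": [0,0,0],"yaw": 0,"hand": 0.3}], newtons=20)

```text
time_s: 30.85
ee_pos: [0.5406, 0.1004, 0.2655]
ee_rot: [0.758, 0.652, 0.001, 0.001]
force: [0.1, 1.1, 0.5]
width: 0.0606
```

```bash
python3 - <<'E'
from h import *
plan(.5402,.1009,.102,1.4208-np.pi/2)
E
```

```text
t 30.85 grasp [0.5409 0.1004 0.1065] jaw -0.149 yaw units 0.004 (q6 0.19)  units [ 0.008 -0.015  0.09 ] rows>= 1.0 width 0.0606 F [0.1 1.1 0.5]
```

Emit:
apply_moves(increments=[{"translation": [0,-0.01,0.1],"yaw": 0,"hand": 0},{"translation": [0,0,0],"yaw": 0,"hand": -1},{"translation": [0,0,0],"yaw": 0,"hand": -1},{"translation": [0,0,0],"yaw": 0,"hand": -1},{"translation": [0,0,0],"yaw": 0,"hand": -1},{"translation": [0,0,0],"yaw": 0,"hand": -1},{"translation": [0,0,0],"yaw": 0,"hand": -1}])

```text
time_s: 31.55
ee_pos: [0.5398, 0.1004, 0.2598]
ee_rot: [0.758, 0.652, 0.0, 0.0]
force: [-0.5, -0.5, 6.4]
width: 0.0412
```

```bash
python3 - <<'E'
from h import *
plan(.5402,.1009,.102,1.4208-np.pi/2)
print(sense()['wrist_torque'])
E
```

```text
t 31.55 grasp [0.54   0.1004 0.1008] jaw -0.15 yaw units 0.003 (q6 0.19)  units [ 0.01   0.003 -0.023] rows>= 1.0 width 0.0412 F [-0.5 -0.5  6.4]
[-0.06237227  0.42687791  0.01931401]
```

Emit:
apply_moves(increments=[{"translation": [0,0,-0.08],"yaw": 0,"hand": -1},{"translation": [0,0,-0.08],"yaw": 0,"hand": -1},{"translation": [0,0,0],"yaw": 0,"hand": -1},{"translation": [0,0,0.06],"yaw": 0,"hand": -1},{"translation": [0,0,0.06],"yaw": 0,"hand": -1},{"translation": [0,0,0.04],"yaw": 0,"hand": -1},{"translation": [0,0,0],"yaw": 0,"hand": -1}])

```text
time_s: 32.25
ee_pos: [0.5397, 0.1004, 0.2598]
ee_rot: [0.758, 0.652, 0.0, 0.0]
force: [-1.3, -0.9, 5.2]
width: 0.0413
```

```bash
python3 - <<'E'
from h import *
plan(.5402,.1009,.102,1.4208-np.pi/2)
print(sense()['wrist_torque'])
E
```

```text
t 32.25 grasp [0.5398 0.1004 0.1008] jaw -0.149 yaw units 0.003 (q6 0.19)  units [ 0.012  0.007 -0.025] rows>= 1.0 width 0.0413 F [-1.3 -0.9  5.2]
[-0.13888974  0.5405466  -0.05328463]
```

Emit:
apply_moves(increments=[{"translation": [0,0,0.03],"yaw": 0,"hand": -1},{"translation": [0,0,0.03],"yaw": 0,"hand": -1},{"translation": [0,0,0],"yaw": 0,"hand": -1}])

```text
time_s: 32.55
ee_pos: [0.5405, 0.1002, 0.2584]
ee_rot: [0.758, 0.652, 0.002, 0.001]
force: [-0.6, -1.4, 13.0]
width: 0.0422
```

```bash
python3 - <<'E'
from h import *
plan(.5402,.1009,.102,1.4208-np.pi/2)
print(sense()['wrist_torque'])
E
```

```text
t 32.55 grasp [0.5411 0.1002 0.0994] jaw -0.149 yaw units 0.003 (q6 0.19)  units [ 0.011 -0.02  -0.053] rows>= 1.0 width 0.0422 F [-0.6 -1.4 13. ]
[-0.22305865  0.73368237 -0.05677643]
```

Emit:
apply_moves(increments=[{"translation": [0,0,-0.1],"yaw": 0,"hand": -1},{"translation": [0,0,-0.2],"yaw": 0,"hand": -1},{"translation": [0,0,-0.2],"yaw": 0,"hand": -1},{"translation": [0,0,0],"yaw": 0,"hand": -1},{"translation": [0,0,0],"yaw": 0,"hand": -1}], newtons=30)

```text
time_s: 33.05
ee_pos: [0.5397, 0.1004, 0.2816]
ee_rot: [0.758, 0.652, 0.0, 0.0]
force: [0.1, -0.0, -0.6]
width: 0.0412
```

```bash
python3 - <<'E'
from h import *
plan(.5402,.1009,.102,1.4208-np.pi/2)
print(sense()['wrist_torque'])
w=snap('wrist','w8');a=snap('side','s8')
C=np.hstack([cv2.resize(w['color'][60:384,100:412,::-1],(500,519)),cv2.resize(a['color'][130:240,225:289,::-1],(300,516),interpolation=cv2.INTER_CUBIC)[:516].copy() if 0 else cv2.resize(a['color'][130:241,225:289,::-1],(300,519),interpolation=cv2.INTER_CUBIC)])
cv2.imwrite('pics/w8b.png',C)
E
```

```text
t 33.05 grasp [0.5398 0.1004 0.1226] jaw -0.149 yaw units 0.004 (q6 0.19)  units [0.01  0.007 0.412] rows>= 1.0 width 0.0412 F [ 0.1 -0.  -0.6]
[-0.03331713  0.02697863 -0.02759641]
```

View pics/w8b.png

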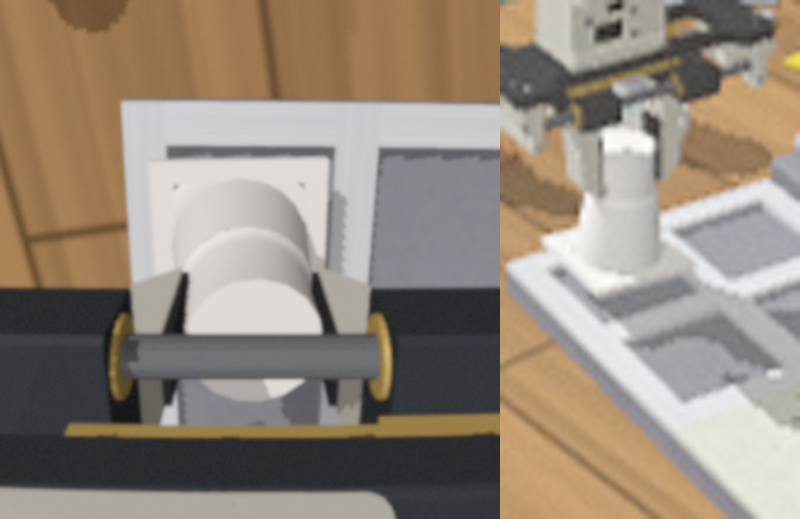

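```bash
python3 - <<'E'
from h import *
w=load('w8')
U=np.array([.9888,-.1494]);V=np.array([.1494,.9888])
def P(x,y,z):
    p=onz(w,x*312/500+100,y*324/519+60,z)[:2]; return (np.array([p@U,p@V])*1000).round(1)
for z in(.043,.047,.051): print(z,P(148,163,z),P(330,157,z),P(150,200,z),P(330,200,z))
print('pocket +v edge',P(167,147,.026),P(335,147,.026), 'deck corner',P(122,102,.026), 'nextpk',P(380,149,.026))
g=np.array([.5398,.1004]);print(g@U,g@V)
E
```

```text
0.043 [474.9 215.2] [555.  217.8] [474.9 198.3] [555.8 198.3]
0.047 [475.8 215.9] [554.3 218.5] [475.7 199.4] [555.2 199.4]
0.051 [476.6 216.7] [553.7 219.3] [476.5 200.4] [554.5 200.4]
pocket +v edge [480.8 219.6] [559.9 219.6] deck corner [460.9 240.5] nextpk [581.3 218.7]
0.5187544799999999 0.17992164
```

Emit:
apply_moves(increments=[{"translation": [0,0.088,0],"yaw": 0,"hand": -1},{"translation": [0,0,0],"yaw": 0,"hand": -1},{"translation": [0,0,0.2],"yaw": 0,"hand": -1},{"translation": [0,0,0.15],"yaw": 0,"hand": -1},{"translation": [0,0,0.08],"yaw": 0,"hand": -1},{"translation": [0,0,0],"yaw": 0,"hand": -1}])

```text
time_s: 33.75
ee_pos: [0.5437, 0.0997, 0.2588]
ee_rot: [0.758, 0.652, -0.001, -0.001]
force: [0.8, -0.1, -0.6]
width: 0.0413
```

```bash
python3 - <<'E'
from h import *
plan(.5402,.1009,.102,1.4208-np.pi/2)
print(sense()['wrist_torque'])
E
```

```text
t 33.75 grasp [0.5434 0.0997 0.0998] jaw -0.15 yaw units 0.003 (q6 0.19)  units [ 0.014 -0.068 -0.044] rows>= 1.0 width 0.0413 F [ 0.8 -0.1 -0.6]
[-0.13389988  0.08680485 -0.00698713]
```

Emit:
apply_moves(increments=[{"translation": [0,0,0.04],"yaw": 0,"hand": -1},{"translation": [0,0,0.03],"yaw": 0,"hand": -1},{"translation": [0,0,0],"yaw": 0,"hand": -1}])

```text
time_s: 34.05
ee_pos: [0.5438, 0.0999, 0.2571]
ee_rot: [0.758, 0.652, 0.0, -0.0]
force: [-3.0, -0.2, 4.4]
width: 0.0409
```

```bash
python3 - <<'E'
from h import *
plan(.5402,.1009,.102,1.4208-np.pi/2)
print(sense()['wrist_torque'])
E
```

```text
t 34.05 grasp [0.5438 0.0999 0.0981] jaw -0.149 yaw units 0.004 (q6 0.19)  units [ 0.009 -0.075 -0.079] rows>= 1.0 width 0.0409 F [-3.  -0.2  4.4]
[ 0.04364033  0.61593974 -0.03772811]
```

Emit:
apply_moves(increments=[{"translation": [0,-0.03,0.01],"yaw": 0,"hand": -1},{"translation": [0,-0.03,0.01],"yaw": 0,"hand": -1},{"translation": [0,-0.01,0],"yaw": 0,"hand": -1},{"translation": [0,0,0],"yaw": 0,"hand": -1}])

```text
time_s: 34.45
ee_pos: [0.5412, 0.1002, 0.2561]
ee_rot: [0.758, 0.652, 0.001, 0.001]
force: [2.7, -0.4, 4.1]
width: 0.0407
```

```bash
python3 - <<'E'
from h import *
plan(.5402,.1009,.102,1.4208-np.pi/2)
print(sense()['wrist_torque'])
E
```

```text
t 34.45 grasp [0.5417 0.1003 0.0971] jaw -0.15 yaw units 0.003 (q6 0.19)  units [ 0.008 -0.031 -0.098] rows>= 1.0 width 0.0407 F [ 2.7 -0.4  4.1]
[-0.16854096 -0.74075813  0.06328658]
```

Emit:
apply_moves(increments=[{"translation": [0,0,0],"yaw": 0,"hand": 1},{"translation": [0,0,0],"yaw": 0,"hand": 1},{"translation": [0,0,0],"yaw": 0,"hand": 1},{"translation": [0,0,0],"yaw": 0,"hand": 1},{"translation": [0,0,-0.3],"yaw": 0,"hand": 1},{"translation": [0,0,-0.7],"yaw": 0,"hand": 1},{"translation": [0,0,-0.7],"yaw": 0,"hand": 1},{"translation": [0,0,-0.7],"yaw": 0,"hand": 1}])

```text
time_s: 35.25
ee_pos: [0.5403, 0.1002, 0.3764]
ee_rot: [0.758, 0.652, -0.0, -0.0]
force: [0.5, -0.4, 0.1]
width: 0.0914
```

Emit:
apply_moves(increments=[{"translation": [-0.6,0,-0.5],"yaw": 0,"hand": 1},{"translation": [-0.6,0,0],"yaw": 0,"hand": 1},{"translation": [0,0,0],"yaw": 0,"hand": 1},{"translation": [0,0,0],"yaw": 0,"hand": 1}])

```text
time_s: 35.65
ee_pos: [0.5315, 0.0406, 0.4001]
ee_rot: [0.758, 0.652, -0.0, -0.0]
force: [0.3, -0.2, 0.4]
width: 0.0916
```

```bash
python3 - <<'E'
from h import *
plan(.436,.3443,.30,1.655)
w=snap('wrist','w9')
cv2.imwrite('pics/w9b.png',cv2.resize(w['color'][0:250,130:400,::-1],None,fx=2.4,fy=2.4,interpolation=cv2.INTER_CUBIC))
E
```

```text
t 35.65 grasp [0.5315 0.0407 0.2411] jaw -0.151 yaw units 8.904 (q6 0.08)  units [-1.392 -6.211 -1.173] rows>= 7.0 width 0.0916 F [ 0.3 -0.2  0.4]
```

View pics/w9b.png

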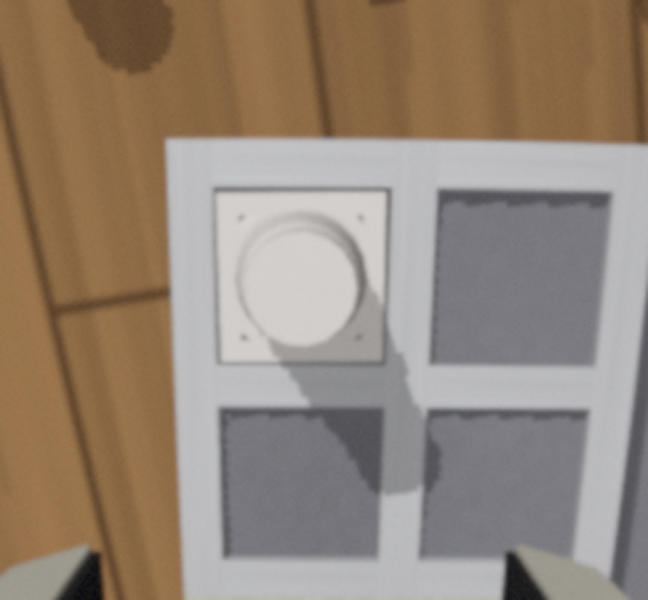

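```bash
python3 - <<'E'
from h import *
plan(.4362,.3445,.22,.084)
w=load('w9')
U=np.array([.9888,-.1494]);V=np.array([.1494,.9888])
def P(x,y,z=.026):
    p=onz(w,(x+.5)/2.4-.5+130,(y+.5)/2.4-.5,z)[:2]; return (np.array([p@U,p@V])*1000).round(1)
for n,a in dict(foot=[(214,188),(390,188),(385,363),(218,363)],wA=[(438,190),(611,191),(598,365),(431,365)],wB=[(220,408),(383,408),(380,558),(224,558)],pA=[(427,410),(589,410),(577,558),(420,558)]).items():
    q=np.array([P(*p) for p in a]); print(n,q.tolist(),q.mean(0))
E
```

```text
t 35.7 grasp [0.5314 0.0412 0.2409] jaw -0.15 yaw units -1.560 (q6 0.08)  units [ 6.204 -1.387  0.423] rows>= 7.0 width 0.092 F [-1.1  0.   0.3]
foot [[480.8, 220.2], [559.1, 220.1], [559.0, 141.6], [480.2, 141.7]] [519.775 180.9  ]
wA [[580.6, 219.4], [658.9, 219.9], [660.7, 141.0], [580.8, 140.7]] [620.25 180.25]
wB [[480.5, 120.0], [558.6, 120.0], [559.4, 42.2], [480.0, 42.2]] [519.625  81.1  ]
pA [[579.8, 119.0], [658.5, 119.1], [660.7, 41.7], [579.8, 42.1]] [619.7    80.475]
```

Emit:
apply_moves(increments=[{"translation": [0,0,0],"yaw": -0.78,"hand": 1},{"translation": [0,0,0],"yaw": -0.78,"hand": 1},{"translation": [0.6,-0.13,0],"yaw": 0,"hand": 1},{"translation": [0.7,-0.16,0],"yaw": 0,"hand": 1},{"translation": [0.7,-0.16,0],"yaw": 0,"hand": 1},{"translation": [0.7,-0.16,0],"yaw": 0,"hand": 1},{"translation": [0.7,-0.16,0],"yaw": 0,"hand": 1},{"translation": [0.7,-0.16,0],"yaw": 0,"hand": 1}])

```text
time_s: 36.5
ee_pos: [0.467, 0.2436, 0.3998]
ee_rot: [0.676, 0.737, -0.0, -0.0]
force: [0.2, 0.7, -0.0]
width: 0.0916
```

Emit:
apply_moves(increments=[{"translation": [0.7,-0.16,0],"yaw": 0,"hand": 1},{"translation": [0.7,-0.16,0],"yaw": 0,"hand": 1},{"translation": [0.7,-0.137,0],"yaw": 0,"hand": 1},{"translation": [0,0,0.4],"yaw": 0,"hand": 0.4},{"translation": [0,0,0.5],"yaw": 0,"hand": 0.4},{"translation": [0,0,0],"yaw": 0,"hand": 0.4},{"translation": [0,0,0],"yaw": 0,"hand": 0.4},{"translation": [0,0,0],"yaw": 0,"hand": 0.4}])

```text
time_s: 37.3
ee_pos: [0.4366, 0.3443, 0.3565]
ee_rot: [0.677, 0.736, 0.001, 0.0]
force: [0.4, -0.1, 0.3]
width: 0.0646
```

```bash
python3 - <<'E'
from h import *
plan(.4363,.3445,.0995,.084)
E
```

```text
t 37.3 grasp [0.4368 0.3445 0.1975] jaw 0.085 yaw units 0.004 (q6 0.45)  units [-0.    -0.013  1.959] rows>= 2.0 width 0.0646 F [ 0.4 -0.1  0.3]
```

Emit:
apply_moves(increments=[{"translation": [0,-0.01,0.6],"yaw": 0,"hand": 0.4},{"translation": [0,0,0.6],"yaw": 0,"hand": 0.4},{"translation": [0,0,0.5],"yaw": 0,"hand": 0.4},{"translation": [0,0,0.25],"yaw": 0,"hand": 0.2},{"translation": [0,0,0],"yaw": 0,"hand": 0.2},{"translation": [0,0,0],"yaw": 0,"hand": 0.2}])

```text
time_s: 37.9
ee_pos: [0.4364, 0.3441, 0.2592]
ee_rot: [0.677, 0.736, 0.001, 0.0]
force: [-0.6, -0.4, -0.0]
width: 0.0553
```

```bash
python3 - <<'E'
from h import *
plan(.4363,.3445,.0995,.084)
E
```

```text
t 37.9 grasp [0.4367 0.3443 0.1002] jaw 0.084 yaw units 0.002 (q6 0.45)  units [ 0.004 -0.008  0.013] rows>= 1.0 width 0.0553 F [-0.6 -0.4 -0. ]
```

Emit:
apply_moves(increments=[{"translation": [0,0,0],"yaw": 0,"hand": -1},{"translation": [0,0,0],"yaw": 0,"hand": -1},{"translation": [0,0,0],"yaw": 0,"hand": -1},{"translation": [0,0,0],"yaw": 0,"hand": -1},{"translation": [0,0,0],"yaw": 0,"hand": -1},{"translation": [0,0,0],"yaw": 0,"hand": -1}], newtons=40)

```text
time_s: 38.5
ee_pos: [0.4359, 0.3441, 0.2591]
ee_rot: [0.677, 0.736, 0.001, 0.0]
force: [-2.7, -0.8, 5.8]
width: 0.04
```

```bash
python3 - <<'E'
from h import *
plan(.4363,.3445,.0995,.084); print(sense()['wrist_torque'])
E
```

```text
t 38.5 grasp [0.4361 0.3442 0.1001] jaw 0.085 yaw units 0.003 (q6 0.45)  units [0.005 0.004 0.011] rows>= 1.0 width 0.04 F [-2.7 -0.8  5.8]
[-0.14654832  0.44549894  0.03951965]
```

Lift straight up, then over the wB pocket.

Emit:
apply_moves(increments=[{"translation": [0,0,-0.05],"yaw": 0,"hand": -1},{"translation": [0,0,-0.1],"yaw": 0,"hand": -1},{"translation": [0,0,-0.15],"yaw": 0,"hand": -1},{"translation": [0,0,-0.25],"yaw": 0,"hand": -1},{"translation": [0,0,-0.25],"yaw": 0,"hand": -1},{"translation": [0,0,-0.3],"yaw": 0,"hand": -1},{"translation": [0,0,-0.3],"yaw": 0,"hand": -1},{"translation": [0,0,-0.4],"yaw": 0,"hand": -1}])

```text
time_s: 39.3
ee_pos: [0.4357, 0.3438, 0.3491]
ee_rot: [0.677, 0.736, -0.0, -0.0]
force: [-0.4, 0.8, -0.8]
width: 0.0405
```

Emit:
apply_moves(increments=[{"translation": [0,0,-0.5],"yaw": 0,"hand": -1},{"translation": [0,0,-0.4],"yaw": 0,"hand": -1},{"translation": [0,0,0],"yaw": 0.78,"hand": -1},{"translation": [0,0,0],"yaw": 0.785,"hand": -1},{"translation": [0,0,0],"yaw": 0,"hand": -1}])

```text
time_s: 39.8
ee_pos: [0.4357, 0.3438, 0.3941]
ee_rot: [0.759, 0.652, 0.001, 0.0]
force: [0.1, 0.5, -1.0]
width: 0.0402
```

```bash
python3 - <<'E'
from h import *
plan(.5259,.002,.23,-.15)
E
```

```text
t 39.8 grasp [0.4359 0.3439 0.2351] jaw -0.151 yaw units -0.009 (q6 0.68)  units [-6.493  2.801  0.099] rows>= 8.0 width 0.0402 F [ 0.1  0.5 -1. ]
```

Emit:
apply_moves(increments=[{"translation": [-0.4,0.17,0],"yaw": 0,"hand": -1},{"translation": [-0.65,0.28,0],"yaw": 0,"hand": -1},{"translation": [-0.65,0.28,0],"yaw": 0,"hand": -1},{"translation": [-0.65,0.28,0],"yaw": 0,"hand": -1},{"translation": [-0.65,0.28,0],"yaw": 0,"hand": -1},{"translation": [-0.65,0.28,0],"yaw": 0,"hand": -1},{"translation": [-0.65,0.28,0],"yaw": 0,"hand": -1},{"translation": [-0.65,0.28,0],"yaw": 0,"hand": -1}])

```text
time_s: 40.6
ee_pos: [0.5042, 0.0818, 0.3935]
ee_rot: [0.757, 0.653, 0.0, 0.0]
force: [-0.0, -0.2, -1.0]
width: 0.0402
```

Emit:
apply_moves(increments=[{"translation": [-0.65,0.28,0],"yaw": 0,"hand": -1},{"translation": [-0.65,0.28,0],"yaw": 0,"hand": -1},{"translation": [-0.243,0.111,0],"yaw": 0,"hand": -1},{"translation": [0,0,0.5],"yaw": 0,"hand": -1},{"translation": [0,0,0.7],"yaw": 0,"hand": -1},{"translation": [0,0,0.6],"yaw": 0,"hand": -1},{"translation": [0,0,0.3],"yaw": 0,"hand": -1},{"translation": [0,0,0],"yaw": 0,"hand": -1}])

```text
time_s: 41.4
ee_pos: [0.525, 0.0026, 0.286]
ee_rot: [0.757, 0.653, -0.001, -0.002]
force: [0.5, -0.3, -1.0]
width: 0.0401
```

```bash
python3 - <<'E'
from h import *
plan(.5259,.002,.0995,-.15)
w=snap('wrist','w10');cv2.imwrite('pics/w10b.png',cv2.resize(w['color'][60:384,100:412,::-1],(600,623),interpolation=cv2.INTER_CUBIC)[:600])
E
```

```text
t 41.4 grasp [0.5243 0.0027 0.127 ] jaw -0.148 yaw units 0.014 (q6 0.01)  units [-0.01   0.037  0.55 ] rows>= 1.0 width 0.0401 F [ 0.5 -0.3 -1. ]
```

View pics/w10b.png

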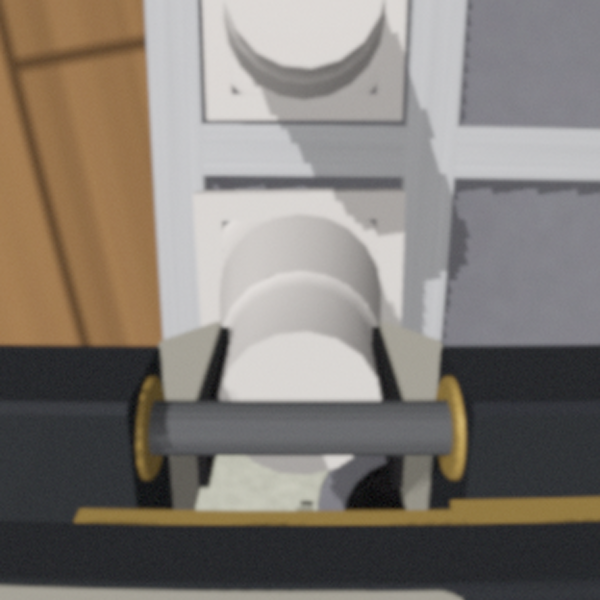

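```bash
python3 - <<'E'
from h import *
w=load('w10')
U=np.array([.9888,-.1494]);V=np.array([.1494,.9888])
def P(x,y,z):
    p=onz(w,x*.52+100,y*.52+60,z)[:2]; return (np.array([p@U,p@V])*1000).round(1)
print('foot',P(195,193,.053),P(409,189,.053));print('pk',P(203,178,.026),P(405,178,.026));print('cone0 foot',P(203,121,.026),P(405,121,.026))
plan(.5259,.002,.0995,-.15)
E
```

```text
foot [481.2 118.2] [557.5 119.8]
pk [479.8 119.3] [560.5 119.5]
cone0 foot [480.7 141.7] [559.5 141.9]
t 41.45 grasp [0.5253 0.0025 0.1285] jaw -0.148 yaw units 0.012 (q6 0.01)  units [-0.009  0.015  0.58 ] rows>= 1.0 width 0.0402 F [-0.5 -0.6 -0.3]
```

Emit:
apply_moves(increments=[{"translation": [-0.02,0.018,0.1],"yaw": 0.1,"hand": -1},{"translation": [0,0,0.2],"yaw": 0,"hand": -1},{"translation": [0,0,0.15],"yaw": 0,"hand": -1},{"translation": [0,0,0.08],"yaw": 0,"hand": -1},{"translation": [0,0,0],"yaw": 0,"hand": -1},{"translation": [0,0,0],"yaw": 0,"hand": -1}])

```text
time_s: 42.05
ee_pos: [0.5257, 0.0012, 0.2635]
ee_rot: [0.763, 0.647, -0.0, -0.0]
force: [-10.4, 1.7, 23.1]
width: 0.0404
```

```bash
python3 - <<'E'
from h import *
plan(.5259,.002,.0995,-.15);print(sense()['wrist_torque'])
E
```

```text
t 42.05 grasp [0.5256 0.0012 0.1045] jaw -0.165 yaw units -0.098 (q6 0.02)  units [0.016 0.004 0.1  ] rows>= 1.0 width 0.0404 F [-10.4   1.7  23.1]
[0.14036565 1.70045443 0.04040874]
```

Emit:
apply_moves(increments=[{"translation": [0,0,-0.12],"yaw": -0.03,"hand": -1},{"translation": [0,-0.025,0],"yaw": 0,"hand": -1},{"translation": [0,0,0],"yaw": 0,"hand": -1},{"translation": [0,0,0.06],"yaw": 0,"hand": -1},{"translation": [0,0,0.06],"yaw": 0,"hand": -1},{"translation": [0,0,0],"yaw": 0,"hand": -1}])

```text
time_s: 42.65
ee_pos: [0.5251, 0.0012, 0.2633]
ee_rot: [0.762, 0.648, 0.0, 0.0]
force: [-7.5, 0.4, 22.9]
width: 0.0403
```

```bash
python3 - <<'E'
from h import *
plan(.5259,.002,.0995,-.15);print(sense()['wrist_torque'])
E
```

```text
t 42.65 grasp [0.5253 0.0012 0.1043] jaw -0.161 yaw units -0.071 (q6 0.02)  units [0.018 0.01  0.096] rows>= 1.0 width 0.0403 F [-7.5  0.4 22.9]
[-0.01698925  1.22448104 -0.09154659]
```

Emit:
apply_moves(increments=[{"translation": [0,0,-0.14],"yaw": 0,"hand": -1},{"translation": [0,-0.03,0],"yaw": 0,"hand": -1},{"translation": [0,0,0],"yaw": 0,"hand": -1},{"translation": [0,0,0.06],"yaw": 0,"hand": -1},{"translation": [0,0,0.06],"yaw": 0,"hand": -1},{"translation": [0,0,0],"yaw": 0,"hand": -1}])

```text
time_s: 43.25
ee_pos: [0.5236, 0.0013, 0.2614]
ee_rot: [0.762, 0.648, -0.001, -0.001]
force: [-1.0, -0.6, -1.0]
width: 0.0407
```

```bash
python3 - <<'E'
from h import *
plan(.5259,.002,.0995,-.15);print(sense()['wrist_torque'])
E
```

```text
t 43.25 grasp [0.5233 0.0013 0.1024] jaw -0.161 yaw units -0.072 (q6 0.02)  units [0.021 0.049 0.058] rows>= 1.0 width 0.0407 F [-1.  -0.6 -1. ]
[-0.10106792  0.11765637 -0.02750861]
```

Emit:
apply_moves(increments=[{"translation": [0,0,0.04],"yaw": 0,"hand": -1},{"translation": [0,0,0.03],"yaw": 0,"hand": -1},{"translation": [0,0,0],"yaw": 0,"hand": -1},{"translation": [0,0,0],"yaw": 0,"hand": -1}])

```text
time_s: 43.65
ee_pos: [0.5238, 0.0012, 0.2592]
ee_rot: [0.762, 0.648, 0.0, 0.0]
force: [-0.4, -0.4, 3.5]
width: 0.0401
```

```bash
python3 - <<'E'
from h import *
plan(.5259,.002,.0995,-.15);print(sense()['wrist_torque'])
E
```

```text
t 43.65 grasp [0.5239 0.0012 0.1002] jaw -0.161 yaw units -0.071 (q6 0.02)  units [0.022 0.038 0.015] rows>= 1.0 width 0.0401 F [-0.4 -0.4  3.5]
[-0.11618727  0.42678937  0.02843995]
```

Emit:
apply_moves(increments=[{"translation": [0,0,0],"yaw": 0,"hand": 1},{"translation": [0,0,0],"yaw": 0,"hand": 1},{"translation": [0,0,0],"yaw": 0,"hand": 1},{"translation": [0,0,0],"yaw": 0,"hand": 1},{"translation": [0,0,-0.3],"yaw": 0,"hand": 1},{"translation": [0,0,-0.7],"yaw": 0,"hand": 1},{"translation": [0,0,-0.7],"yaw": 0,"hand": 1},{"translation": [0,0,-0.7],"yaw": 0,"hand": 1}])

```text
time_s: 44.45
ee_pos: [0.5236, 0.0013, 0.38]
ee_rot: [0.762, 0.648, -0.0, -0.0]
force: [0.8, -0.4, -0.0]
width: 0.0915
```

Emit:
apply_moves(increments=[{"translation": [0,0,-0.3],"yaw": -0.815,"hand": 1},{"translation": [0,0,0],"yaw": -0.815,"hand": 1},{"translation": [0,0,0],"yaw": 0,"hand": 1}])

```text
time_s: 44.75
ee_pos: [0.5237, 0.0013, 0.3944]
ee_rot: [0.676, 0.736, 0.0, 0.0]
force: [0.5, -0.3, 0.5]
width: 0.092
```

```bash
python3 - <<'E'
from h import *
plan(.5558,.3543,.2,.084)
w=snap('wrist','w11')
E
```

```text
t 44.75 grasp [0.5239 0.0013 0.2354] jaw 0.085 yaw units 0.006 (q6 -0.23)  units [6.982 1.228 0.708] rows>= 8.0 width 0.092 F [ 0.5 -0.3  0.5]
```

Emit:
apply_moves(increments=[{"translation": [0.4,0.07,0],"yaw": 0,"hand": 1},{"translation": [0.7,0.123,0],"yaw": 0,"hand": 1},{"translation": [0.7,0.123,0],"yaw": 0,"hand": 1},{"translation": [0.7,0.123,0],"yaw": 0,"hand": 1},{"translation": [0.7,0.123,0],"yaw": 0,"hand": 1},{"translation": [0.7,0.123,0],"yaw": 0,"hand": 1},{"translation": [0.7,0.123,0],"yaw": 0,"hand": 1},{"translation": [0.7,0.123,0],"yaw": 0,"hand": 1}])

```text
time_s: 45.6
ee_pos: [0.5479, 0.2707, 0.3929]
ee_rot: [0.678, 0.735, -0.001, -0.0]
force: [1.2, -0.1, -0.7]
width: 0.0918
```

Emit:
apply_moves(increments=[{"translation": [0.7,0.123,0],"yaw": 0,"hand": 1},{"translation": [0.7,0.123,0],"yaw": 0,"hand": 1},{"translation": [0.28,0.053,0],"yaw": 0,"hand": 1},{"translation": [0,0,0.4],"yaw": 0,"hand": 0.4},{"translation": [0,0,0.5],"yaw": 0,"hand": 0.4},{"translation": [0,0,0],"yaw": 0,"hand": 0.4},{"translation": [0,0,0],"yaw": 0,"hand": 0.4},{"translation": [0,0,0],"yaw": 0,"hand": 0.4}])

```text
time_s: 46.4
ee_pos: [0.5562, 0.3542, 0.3502]
ee_rot: [0.677, 0.736, 0.001, 0.0]
force: [-0.2, 0.9, 0.9]
width: 0.0647
```

```bash
python3 - <<'E'
from h import *
plan(.5558,.3543,.1,.084)
E
```

```text
t 46.4 grasp [0.5565 0.3543 0.1912] jaw 0.082 yaw units -0.010 (q6 0.37)  units [-1.000e-03 -1.700e-02  1.823e+00] rows>= 2.0 width 0.0647 F [-0.2  0.9  0.9]
```

Emit:
apply_moves(increments=[{"translation": [0,-0.01,0.6],"yaw": 0,"hand": 0.4},{"translation": [0,0,0.6],"yaw": 0,"hand": 0.4},{"translation": [0,0,0.4],"yaw": 0,"hand": 0.4},{"translation": [0,0,0.22],"yaw": 0,"hand": 0.2},{"translation": [0,0,0],"yaw": 0,"hand": 0.2},{"translation": [0,0,0],"yaw": 0,"hand": 0.2}])

```text
time_s: 47.0
ee_pos: [0.5559, 0.3543, 0.2594]
ee_rot: [0.677, 0.736, 0.001, 0.0]
force: [0.9, -0.2, -0.0]
width: 0.0551
```

Emit:
apply_moves(increments=[{"translation": [0,0,0],"yaw": 0,"hand": -1},{"translation": [0,0,0],"yaw": 0,"hand": -1},{"translation": [0,0,0],"yaw": 0,"hand": -1},{"translation": [0,0,0],"yaw": 0,"hand": -1},{"translation": [0,0,0],"yaw": 0,"hand": -1},{"translation": [0,0,0],"yaw": 0,"hand": -1}])

```text
time_s: 47.6
ee_pos: [0.5554, 0.3543, 0.2591]
ee_rot: [0.677, 0.736, 0.001, 0.0]
force: [-2.0, -1.0, 6.5]
width: 0.0404
```

```bash
python3 - <<'E'
from h import *
plan(.5558,.3543,.1,.084); print(sense()['wrist_torque'])
E
```

```text
t 47.6 grasp [0.5556 0.3544 0.1001] jaw 0.084 yaw units -0.002 (q6 0.37)  units [-0.002  0.004  0.003] rows>= 1.0 width 0.0404 F [-2.  -1.   6.5]
[-0.20333479  0.39805145 -0.03366074]
```

Lift, rotate (a touch more, as with the second cone: to jaw −0.161), and head to the wA pocket.

Emit:
apply_moves(increments=[{"translation": [0,0,-0.05],"yaw": 0,"hand": -1},{"translation": [0,0,-0.1],"yaw": 0,"hand": -1},{"translation": [0,0,-0.15],"yaw": 0,"hand": -1},{"translation": [0,0,-0.25],"yaw": 0,"hand": -1},{"translation": [0,0,-0.25],"yaw": 0,"hand": -1},{"translation": [0,0,-0.3],"yaw": 0,"hand": -1},{"translation": [0,0,-0.3],"yaw": 0,"hand": -1},{"translation": [0,0,-0.4],"yaw": 0,"hand": -1}])

```text
time_s: 48.4
ee_pos: [0.5552, 0.3541, 0.3491]
ee_rot: [0.677, 0.736, -0.0, -0.0]
force: [-1.2, 0.1, -1.1]
width: 0.04
```

Emit:
apply_moves(increments=[{"translation": [0,0,-0.5],"yaw": 0,"hand": -1},{"translation": [0,0,-0.4],"yaw": 0,"hand": -1},{"translation": [0,0,0],"yaw": 0.8,"hand": -1},{"translation": [0,0,0],"yaw": 0.8,"hand": -1},{"translation": [0,0,0],"yaw": 0,"hand": -1}])

```text
time_s: 48.9
ee_pos: [0.5552, 0.3541, 0.3942]
ee_rot: [0.76, 0.649, 0.001, 0.0]
force: [-0.3, 0.1, -0.9]
width: 0.0404
```

```bash
python3 - <<'E'
from h import *
plan(.6382,.0852,.23,-.156)
E
```

```text
t 48.9 grasp [0.5555 0.3542 0.2352] jaw -0.157 yaw units -0.008 (q6 0.61)  units [-5.058  2.47   0.103] rows>= 6.0 width 0.0404 F [-0.3  0.1 -0.9]
```

Emit:
apply_moves(increments=[{"translation": [-0.4,0.2,0],"yaw": 0,"hand": -1},{"translation": [-0.65,0.32,0],"yaw": 0,"hand": -1},{"translation": [-0.65,0.32,0],"yaw": 0,"hand": -1},{"translation": [-0.65,0.32,0],"yaw": 0,"hand": -1},{"translation": [-0.65,0.32,0],"yaw": 0,"hand": -1},{"translation": [-0.65,0.32,0],"yaw": 0,"hand": -1},{"translation": [-0.65,0.32,0],"yaw": 0,"hand": -1},{"translation": [-0.65,0.32,0],"yaw": 0,"hand": -1}])

```text
time_s: 49.7
ee_pos: [0.6376, 0.0892, 0.3936]
ee_rot: [0.759, 0.651, 0.0, 0.0]
force: [0.2, -0.4, -0.7]
width: 0.0406
```

Emit:
apply_moves(increments=[{"translation": [-0.108,0.03,0],"yaw": 0,"hand": -1},{"translation": [0,0,0],"yaw": 0,"hand": -1},{"translation": [0,0,0.5],"yaw": 0,"hand": -1},{"translation": [0,0,0.7],"yaw": 0,"hand": -1},{"translation": [0,0,0.6],"yaw": 0,"hand": -1},{"translation": [0,0,0.3],"yaw": 0,"hand": -1},{"translation": [0,0,0],"yaw": 0,"hand": -1},{"translation": [0,0,0],"yaw": 0,"hand": -1}])

```text
time_s: 50.5
ee_pos: [0.638, 0.0863, 0.2887]
ee_rot: [0.759, 0.651, 0.0, 0.0]
force: [0.0, 0.0, -1.1]
width: 0.0402
```

```bash
python3 - <<'E'
from h import *
plan(.6382,.0852,.1002,-.156)
E
```

```text
t 50.5 grasp [0.6381 0.0864 0.1297] jaw -0.154 yaw units 0.013 (q6 0.17)  units [-0.024  0.005  0.589] rows>= 1.0 width 0.0402 F [ 0.   0.  -1.1]
```

Emit:
apply_moves(increments=[{"translation": [-0.02,0,0.2],"yaw": 0,"hand": -1},{"translation": [0,0,0.15],"yaw": 0,"hand": -1},{"translation": [0,0,0.08],"yaw": 0,"hand": -1},{"translation": [0,0,0.06],"yaw": 0,"hand": -1},{"translation": [0,0,0],"yaw": 0,"hand": -1},{"translation": [0,0,0],"yaw": 0,"hand": -1}])

```text
time_s: 51.1
ee_pos: [0.6379, 0.0841, 0.2635]
ee_rot: [0.76, 0.65, 0.0, 0.0]
force: [-0.1, 0.7, -1.7]
width: 0.0403
```

```bash
python3 - <<'E'
from h import *
plan(.6382,.0852,.1002,-.156);print(sense()['wrist_torque'])
E
```

```text
t 51.1 grasp [0.638  0.0841 0.1045] jaw -0.156 yaw units -0.002 (q6 0.17)  units [0.022 0.001 0.086] rows>= 1.0 width 0.0403 F [-0.1  0.7 -1.7]
[-0.06389369  0.05141388 -0.02983612]
```

No contact below rim height – inside the pocket. Continue down.

Emit:
apply_moves(increments=[{"translation": [0.01,0,0.04],"yaw": 0,"hand": -1},{"translation": [0,0,0.04],"yaw": 0,"hand": -1},{"translation": [0,0,0.02],"yaw": 0,"hand": -1},{"translation": [0,0,0],"yaw": 0,"hand": -1},{"translation": [0,0,0],"yaw": 0,"hand": -1}])

```text
time_s: 51.6
ee_pos: [0.6379, 0.0846, 0.2591]
ee_rot: [0.76, 0.65, 0.0, 0.0]
force: [-1.6, -0.9, 5.6]
width: 0.0404
```

```bash
python3 - <<'E'
from h import *
plan(.6382,.0852,.1002,-.156);print(sense()['wrist_torque'])
E
```

```text
t 51.6 grasp [0.6381 0.0847 0.1001] jaw -0.156 yaw units -0.001 (q6 0.17)  units [ 0.011  0.001 -0.002] rows>= 1.0 width 0.0404 F [-1.6 -0.9  5.6]
[-0.11388695  0.53289183 -0.0321751 ]
```

Emit:
apply_moves(increments=[{"translation": [0,0,0],"yaw": 0,"hand": 1},{"translation": [0,0,0],"yaw": 0,"hand": 1},{"translation": [0,0,0],"yaw": 0,"hand": 1},{"translation": [0,0,0],"yaw": 0,"hand": 1},{"translation": [0,0,-0.3],"yaw": 0,"hand": 1},{"translation": [0,0,-0.7],"yaw": 0,"hand": 1},{"translation": [0,0,-0.7],"yaw": 0,"hand": 1},{"translation": [0,0,-0.7],"yaw": 0,"hand": 1}])

```text
time_s: 52.4
ee_pos: [0.6378, 0.0846, 0.3794]
ee_rot: [0.76, 0.65, -0.0, -0.0]
force: [0.7, -0.4, -0.3]
width: 0.0913
```

Emit:
apply_moves(increments=[{"translation": [-0.4,-0.1,-0.7],"yaw": 0,"hand": 1},{"translation": [-0.7,-0.18,-0.1],"yaw": 0,"hand": 1},{"translation": [-0.7,-0.18,0],"yaw": 0,"hand": 1},{"translation": [-0.7,-0.18,0],"yaw": 0,"hand": 1},{"translation": [-0.7,-0.18,0],"yaw": 0,"hand": 1},{"translation": [-0.7,-0.18,0],"yaw": 0,"hand": 1},{"translation": [-0.7,-0.18,0],"yaw": 0,"hand": 1},{"translation": [-0.7,-0.18,0],"yaw": 0,"hand": 1}])

```text
time_s: 53.2
ee_pos: [0.5287, -0.1678, 0.4184]
ee_rot: [0.76, 0.65, 0.0, 0.0]
force: [-0.5, -0.3, -0.6]
width: 0.0919
```

Emit:
apply_moves(increments=[{"translation": [-0.2,0,0],"yaw": 0,"hand": 1},{"translation": [0,0,0],"yaw": 0,"hand": 1},{"translation": [0,0,0],"yaw": 0,"hand": 1}])

```text
time_s: 53.5
ee_pos: [0.5283, -0.1758, 0.4183]
ee_rot: [0.76, 0.65, 0.0, -0.0]
force: [0.1, 0.8, -0.8]
width: 0.0917
```

```bash
python3 - <<'E'
from h import *
plan(.5532,-.114,.3)
w=snap('wrist','w12');cv2.imwrite('pics/w12b.png',cv2.resize(w['color'][:,:,::-1],None,fx=1.5625,fy=1.5625,interpolation=cv2.INTER_CUBIC))
E
```

```text
t 53.5 grasp [ 0.5283 -0.1757  0.2593] jaw -0.156  units [ 1.297  0.299 -0.814] rows>= 2.0 width 0.0917 F [ 0.1  0.8 -0.8]
```

View pics/w12b.png

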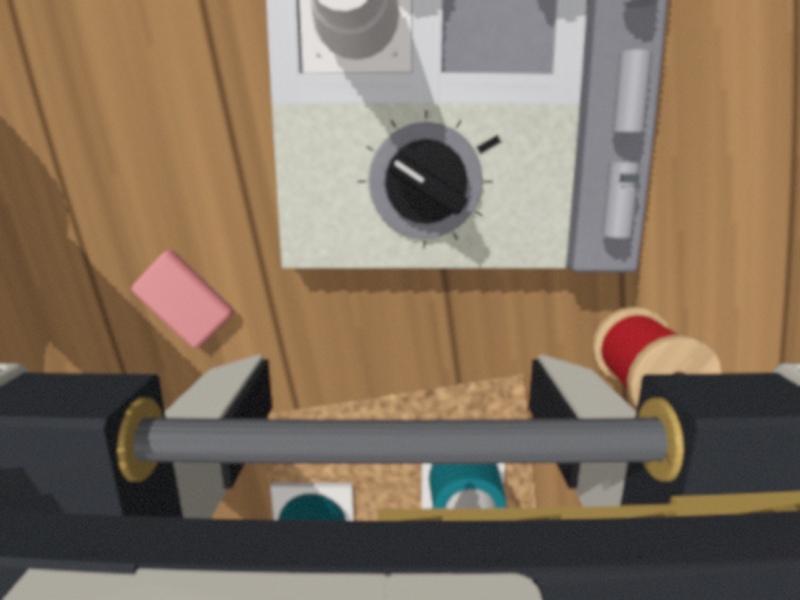

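```bash
python3 - <<'E'
from h import *
w=load('w12')
U=np.array([.9888,-.1494]);V=np.array([.1494,.9888])
def P(x,y,z): return onz(w,(x+.5)/1.5625-.5,(y+.5)/1.5625-.5,z)[:2]
c=P(426.5,181,.04); print('axis disc',c)
m=[(427,115),(459,122),(393,124),(370,149),(361,182),(488,181),(480,213),(456,237),(425,244)]
q=np.array([P(*p,.026) for p in m]); print('marks mean fit')
A=np.c_[2*q,np.ones(len(q))];s=np.linalg.lstsq(A,(q**2).sum(1),rcond=None)[0];print('circle',s[:2])
L=P(489,144,.026)-s[:2]; print('long', np.degrees(np.pi-np.arctan2(L@V,L@U)))
a,b=P(394,161,.07),P(424,181,.07); d=a-b
print('line ends',a,b,'theta',np.degrees(np.pi-np.arctan2(d@V,d@U)), 'len',np.linalg.norm(d))
e=P(467,210,.07);d=a-e;print('bar',np.linalg.norm(d),(a+e)/2,'theta',np.degrees(np.pi-np.arctan2(d@V,d@U)))
print('cone foot v edge',[(P(*p,.026)@U,P(*p,.026)@V) for p in((301,72),(411,72))])
plan(.5545,-.1135,.2,np.radians(180-33-90-8.6))
E
```

```text
axis disc [ 0.557418   -0.11861379]
marks mean fit
circle [ 0.55725619 -0.11951482]
long 150.02279895743703
line ends [ 0.53714798 -0.10132072] [ 0.55445825 -0.11683654] theta 33.27906754636318 len 0.023246206962805955
bar 0.057519025928837564 [ 0.55853348 -0.12055012] theta 33.36926615041549
cone foot v edge [(np.float64(0.48076120187398164), np.float64(0.0416288860110323)), (np.float64(0.5582438113939286), np.float64(0.04073587709376702))]
t 53.55 grasp [ 0.5283 -0.1753  0.2593] jaw -0.155 yaw units -6.667 (q6 -0.30)  units [0.429 1.272 1.186] rows>= 2.0 width 0.0918 F [ 0.9  0.2 -0.6]
```

Emit:
apply_moves(increments=[{"translation": [0,0,0],"yaw": -0.947,"hand": 1},{"translation": [0,0,0],"yaw": -0.947,"hand": 1},{"translation": [0,0,0],"yaw": -0.947,"hand": 1},{"translation": [0,0,0],"yaw": -0.947,"hand": 1},{"translation": [0,0,0],"yaw": -0.947,"hand": 0},{"translation": [0,0,0],"yaw": -0.947,"hand": 0},{"translation": [0,0,0],"yaw": -0.947,"hand": 0},{"translation": [0,0,0],"yaw": 0,"hand": 0}], newtons=20)

```text
time_s: 54.35
ee_pos: [0.5285, -0.175, 0.4183]
ee_rot: [0.357, 0.934, 0.0, -0.0]
force: [0.8, 0.7, -0.2]
width: 0.0647
```

```bash
python3 - <<'E'
from h import *
plan(.5575,-.119,.12,.8395)
E
```

```text
t 54.35 grasp [ 0.5285 -0.175   0.2593] jaw 0.841 yaw units 0.013 (q6 -1.30)  units [0.316 1.22  2.787] rows>= 4.0 width 0.0647 F [ 0.8  0.7 -0.2]
```

Emit:
apply_moves(increments=[{"translation": [0.158,0.61,0.3],"yaw": 0,"hand": 0},{"translation": [0.158,0.61,0.5],"yaw": 0,"hand": 0},{"translation": [0,0,0.7],"yaw": 0,"hand": 0},{"translation": [0,0,0.7],"yaw": 0,"hand": 0},{"translation": [0,0,0.58],"yaw": 0,"hand": 0},{"translation": [0,0,0],"yaw": 0,"hand": 0},{"translation": [0,0,0],"yaw": 0,"hand": 0}])

```text
time_s: 55.05
ee_pos: [0.5575, -0.12, 0.2798]
ee_rot: [0.359, 0.933, 0.0, -0.0]
force: [0.1, 0.1, 0.5]
width: 0.046
```

```bash
python3 - <<'E'
from h import *
plan(.5575,-.119,.066,.8395)
E
```

```text
t 55.05 grasp [ 0.5574 -0.12    0.1208] jaw 0.837 yaw units -0.018 (q6 -1.18)  units [0.012 0.015 1.097] rows>= 2.0 width 0.046 F [0.1 0.1 0.5]
```

Emit:
apply_moves(increments=[{"translation": [0.01,0.015,0.5],"yaw": 0,"hand": 0},{"translation": [0,0,0.4],"yaw": 0,"hand": 0},{"translation": [0,0,0.18],"yaw": 0,"hand": 0},{"translation": [0,0,0],"yaw": 0,"hand": -1},{"translation": [0,0,0],"yaw": 0,"hand": -1},{"translation": [0,0,0],"yaw": 0,"hand": -1},{"translation": [0,0,0],"yaw": 0,"hand": -1},{"translation": [0,0,0],"yaw": 0,"hand": -1}], newtons=15)

```text
time_s: 55.85
ee_pos: [0.5571, -0.1201, 0.2263]
ee_rot: [0.358, 0.934, -0.001, 0.0]
force: [-1.7, -0.7, 3.7]
width: 0.0139
```

Emit:
apply_moves(increments=[{"translation": [0,0,0],"yaw": 0,"hand": -1},{"translation": [0,0,0],"yaw": 0,"hand": -1}])

```text
time_s: 56.05
ee_pos: [0.5571, -0.1201, 0.2262]
ee_rot: [0.358, 0.934, -0.0, 0.0]
force: [-2.9, -3.5, 5.9]
width: 0.0138
```

```bash
python3 - <<'E'
from h import *
plan(.5575,-.119,.066,.8395);print(sense()['wrist_torque'])
E
```

```text
t 56.05 grasp [ 0.5572 -0.1203  0.0672] jaw 0.838 yaw units -0.009 (q6 -1.18)  units [0.013 0.023 0.025] rows>= 1.0 width 0.0138 F [-2.9 -3.5  5.9]
[-0.49713727  0.54165609  0.01839132]
```

Emit:
apply_moves(increments=[{"translation": [0,0,0],"yaw": 0.6,"hand": -1},{"translation": [0,0,0],"yaw": 0.8,"hand": -1},{"translation": [0,0,0],"yaw": 0.8,"hand": -1},{"translation": [0,0,0],"yaw": 0.8,"hand": -1},{"translation": [0,0,0],"yaw": 0.8,"hand": -1},{"translation": [0,0,0],"yaw": 0.8,"hand": -1},{"translation": [0,0,0],"yaw": 0.8,"hand": -1},{"translation": [0,0,0],"yaw": 0.8,"hand": -1}])

```text
time_s: 56.85
ee_pos: [0.5563, -0.1205, 0.2262]
ee_rot: [0.74, 0.672, -0.001, -0.0]
force: [-9.9, -5.8, 10.0]
width: 0.0137
```

Emit:
apply_moves(increments=[{"translation": [0,0,0],"yaw": 0.8,"hand": -1},{"translation": [0,0,0],"yaw": 0.8,"hand": -1},{"translation": [0,0,0],"yaw": 0.8,"hand": -1},{"translation": [0,0,0],"yaw": 0.8,"hand": -1},{"translation": [0,0,0],"yaw": 0.8,"hand": -1},{"translation": [0,0,0],"yaw": 0.8,"hand": -1},{"translation": [0,0,0],"yaw": 0.8,"hand": -1},{"translation": [0,0,0],"yaw": 0.8,"hand": -1}])

```text
time_s: 57.65
ee_pos: [0.5554, -0.12, 0.2262]
ee_rot: [0.967, 0.254, -0.003, -0.001]
force: [-12.0, -2.3, 13.8]
width: 0.0138
```

Emit:
apply_moves(increments=[{"translation": [0,0,0],"yaw": 0.8,"hand": -1},{"translation": [0,0,0],"yaw": 0.3,"hand": -1},{"translation": [0,0,0],"yaw": 0,"hand": -1},{"translation": [0,0,0],"yaw": 0,"hand": -1}])

```text
time_s: 58.05
ee_pos: [0.5554, -0.1198, 0.2262]
ee_rot: [0.984, 0.176, -0.003, -0.001]
force: [-12.8, -2.5, 13.0]
width: 0.0141
```

```bash
python3 - <<'E'
from h import *
plan(.5575,-.119,.066,.8395-2.037);print(sense()['wrist_torque'])
E
```

```text
t 58.05 grasp [ 0.5545 -0.1198  0.0672] jaw -1.217 yaw units -0.128 (q6 0.87)  units [0.062 0.008 0.023] rows>= 1.0 width 0.0141 F [-12.8  -2.5  13. ]
[-0.46407392  2.34780256 -0.01264774]
```

Emit:
apply_moves(increments=[{"translation": [0,0,0],"yaw": -0.1,"hand": 0},{"translation": [0,0,0],"yaw": 0,"hand": 0},{"translation": [0,0,0],"yaw": 0,"hand": 0},{"translation": [0,0,0],"yaw": 0,"hand": 0},{"translation": [0,0,-0.3],"yaw": 0,"hand": 0},{"translation": [0,0,-0.7],"yaw": 0,"hand": 0},{"translation": [0,0,-0.7],"yaw": 0,"hand": 0},{"translation": [0,0,-0.7],"yaw": 0,"hand": 0}])

```text
time_s: 58.85
ee_pos: [0.5571, -0.1195, 0.3464]
ee_rot: [0.983, 0.183, -0.0, -0.0]
force: [1.0, -0.7, -0.2]
width: 0.0463
```

Emit:
apply_moves(increments=[{"translation": [0,0,-0.7],"yaw": 0,"hand": 0},{"translation": [0,0,-0.7],"yaw": 0,"hand": 0},{"translation": [0,0,-0.4],"yaw": 0,"hand": 0},{"translation": [0,0,0],"yaw": 0,"hand": 0}])

```text
time_s: 59.25
ee_pos: [0.5575, -0.1196, 0.4386]
ee_rot: [0.983, 0.183, 0.003, 0.002]
force: [-0.5, -0.7, 0.3]
width: 0.046
```

```bash
python3 - <<'E'
from h import *
plan(.38,-.04,.27)
E
```

```text
t 59.25 grasp [ 0.5585 -0.1199  0.2796] jaw -1.202  units [-2.754 -2.779  0.167] rows>= 4.0 width 0.046 F [-0.5 -0.7  0.3]
```

Emit:
apply_moves(increments=[{"translation": [-0.45,-0.45,0],"yaw": 0,"hand": 0},{"translation": [-0.45,-0.45,0],"yaw": 0,"hand": 0},{"translation": [-0.45,-0.45,0],"yaw": 0,"hand": 0},{"translation": [-0.45,-0.45,0],"yaw": 0,"hand": 0},{"translation": [-0.45,-0.45,0],"yaw": 0,"hand": 0},{"translation": [-0.45,-0.45,0],"yaw": 0,"hand": 0},{"translation": [0,0,0],"yaw": 0,"hand": 0},{"translation": [0,0,0],"yaw": 0,"hand": 0}])

```text
time_s: 60.05
ee_pos: [0.3825, -0.0423, 0.4349]
ee_rot: [0.983, 0.184, 0.0, -0.0]
force: [0.6, 0.2, 0.6]
width: 0.046
```

```bash
python3 - <<'E'
from h import *
a=snap('top','t13');b=snap('side','s13')
A=cv2.resize(a['color'][100:280,200:450,::-1],None,fx=3.2,fy=3.2,interpolation=cv2.INTER_CUBIC)
cv2.imwrite('pics/t13b.png',A)
cv2.imwrite('pics/s13b.png',cv2.resize(b['color'][130:340,200:440,::-1],None,fx=2.8,fy=2.8,interpolation=cv2.INTER_CUBIC))
E
```

```text
(no output)
```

View pics/t13b.png

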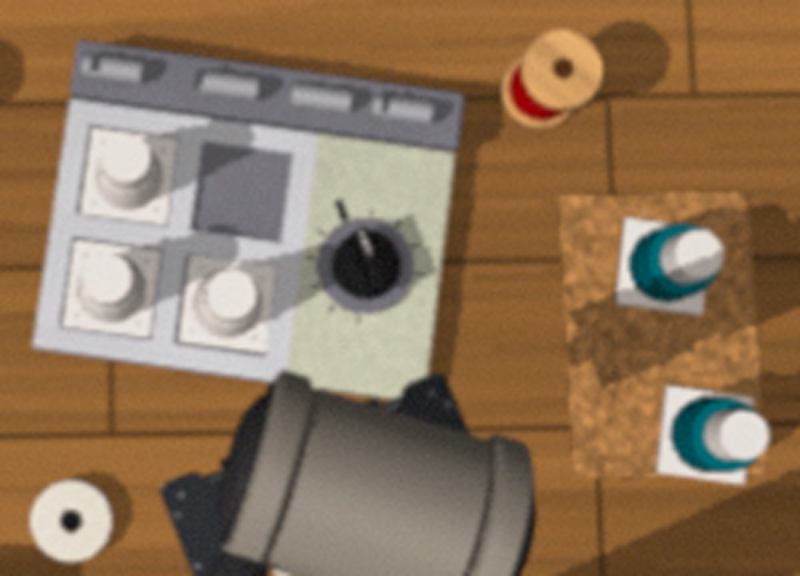

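View pics/s13b.png

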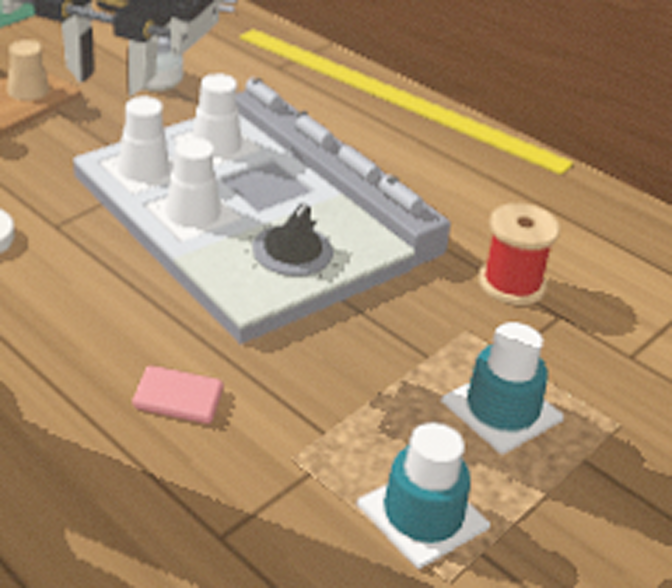

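```bash
python3 - <<'E'
from h import *
a=load('t13')
def P(x,y,z): return onz(a,(x+.5)/3.2-.5+200,(y+.5)/3.2-.5+100,z)[:2]
M=[P(*p,.003) for p in((560,195),(745,195),(765,474),(575,474))];m=np.mean(M,0);print('mat',np.round(M,3).tolist(),m)
print('w near foot',np.mean([P(*p,.009) for p in((667,388),(752,400),(745,483),(658,472))],0)-m)
print('w far foot',np.mean([P(*p,.009) for p in((627,216),(712,228),(702,314),(616,302))],0)-m)
U=np.array([.9888,-.1494]);V=np.array([.1494,.9888])
d=P(357,229,.07)-P(371,256,.07);print('theta',np.degrees(np.pi-np.arctan2(d@V,d@U)))
c=P(366,264,.04);print('axis',c); d=P(338,201,.026)-np.array([.5574,-.119]);print('mark',np.degrees(np.pi-np.arctan2(d@V,d@U)))
for n,q in dict(pB=[(73,240),(158,250),(150,338),(63,328)],wB=[(186,256),(272,266),(268,352),(178,344)],wA=[(91,127),(176,137),(167,224),(82,214)]).items():
    f=np.mean([P(*p,.026) for p in q],0); print(n,(f@U).round(4),(f@V).round(4))
print('noses',[(lambda f:(round(f@U,4),round(f@V,4)))(P(*p,.108)) for p in((110,275),(232,296),(128,155))])
E
```

```text
mat [[0.622, -0.299], [0.619, -0.466], [0.372, -0.47], [0.375, -0.302]] [ 0.49678545 -0.38441965]
w near foot [-0.09072487 -0.0323867 ]
w far foot [ 0.06007173 -0.00323432]
theta 145.65870648997617
axis [ 0.5577879  -0.11897654]
mark 151.55533927982944
pB 0.52 0.1803
wB 0.5201 0.0798
wA 0.6209 0.1785
noses [(np.float64(0.5231), np.float64(0.1778)), (np.float64(0.5195), np.float64(0.078)), (np.float64(0.6224), np.float64(0.1769))]
```

```bash
python3 - <<'E'
from h import *
w=snap('wrist','w14')
U=np.array([.9888,-.1494]);V=np.array([.1494,.9888])
c=proj(w,[.5575,-.119,.07]);print('dial px',c)
x,y=c.round().astype(int);r=34
h=cv2.cvtColor(w['color'],cv2.COLOR_RGB2HSV);g=h[:,:,2]
sub=np.zeros_like(g);cv2.circle(sub,(x,y),r,255,-1)
dark=((g<90)&(sub>0)).astype(np.uint8)
k,l,st,ce=cv2.connectedComponentsWithStats(dark);i=1+st[1:,4].argmax();print('dark',st[i],ce[i])
ell=cv2.convexHull(np.argwhere(l==i)[:,::-1].astype(np.int32));hm=np.zeros_like(g);cv2.fillPoly(hm,[ell],255);hm=cv2.erode(hm,np.ones((3,3)))
br=((g>120)&(hm>0)).astype(np.uint8);k,l2,s2,c2=cv2.connectedComponentsWithStats(br)
for j in range(1,k):
    if s2[j,4]>8:
        p=np.argwhere(l2==j)[:,::-1];v=cv2.fitLine(p.astype(np.float32),cv2.DIST_L2,0,0,0).ravel()
        A=onz(w,*(v[2:]+8*v[:2]),.07)[:2];B=onz(w,*(v[2:]-8*v[:2]),.07)[:2];d=A-B;m=onz(w,*v[2:],.07)[:2]-[.5575,-.119]
        if d@m<0:d=-d
        print(s2[j],'mid',m.round(4),'theta',np.degrees(np.pi-np.arctan2(d@V,d@U)))
cv2.imwrite('pics/w14b.png',cv2.resize(w['color'][max(0,y-60):y+60,max(0,x-70):x+70,::-1],None,fx=5,fy=5,interpolation=cv2.INTER_CUBIC))
E
```

```text
dial px [385.80935338  44.4067644 ]
dark [ 352   17   49   60 2065] [376.55108959  47.8716707 ]
[385  18   6  24  97] mid [0.0133 0.0047] theta 151.36178672716997
```

```bash
python3 -c "
from h import *
print(sign_off(), sense()['time_s'], sense()['force'])"
```

```text
the job is handed in; nothing more can be done
the job is handed in; nothing more can be done
```

The job is handed in at about 60 s of the 208 s. Both full cones are on the cork mat, all three empty cones present are seated in pockets, and the dial is turned to the long mark. I did not touch the bystanders or the purple and yellow look-alikes.

**Last checks:**
- **Full cones:** in the last pictures both stand upright on the mat. One sits about 45 mm from where I put it, apparently the announced knock. Its centre is still about 34 mm inside the mat's nearest edge, and I left it there.
- **Empty cones:** one sits flush in its pocket in a close-up. The other two came down on the floor at the expected height of the grasp point (0.100 m), and the top view puts all three within about 2 mm of the pocket centres. The nose and foot centres in that view differ by up to 3 mm, which is near its accuracy.
- **Dial:** the wrist camera gives 151.4° and the hand's turn about 150°. The coarse top view reads 145.7°. All are inside the allowed 142–158°.

**What went wrong on the way:**
- **First cone:** it caught on the pocket's rim and tilted slightly in the grip, so I regripped and reseated it.
- **Second cone:** it touched the far rim twice before I shifted it and it went in.
- **Final close-up of the dial:** I could not view it because the picture limit was reached, so the 151.4° was measured by script only.

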